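# Centre the tubs on their banding wheels and close them

### The job

Put the orange setting blocks from the banding wheels into the grey tray, and centre every wooden tub on its wheel by tapping it gently with shut fingers from one side and the other, never gripping, lifting or tipping it, until its foot stands wholly inside the black ring with an even gap all round. Only when that is done and all the tubs are centred, set a lid on each one (no dropping) and press it down until it is fully home, brim on rim. If a tub has moved, tap it back so that all finish centred and closed; leave the other things on the bench alone.

Things in the scene. Friction and masses are not known exactly. Their poses are not given: they have to be found in the camera images.
- mark_a (a point): centre of the mark on banding wheel A, at the wheel's top, 22 mm above the table. The wheel is a fixed, locked metal disc, 190 mm across; its mark is a black ring line, 113 mm inner and 121 mm outer diameter, around a centre dot. A wheel may be empty
- mark_b (a point): centre of the mark on banding wheel B, at the wheel's top, 22 mm above the table. The wheel is a fixed, locked metal disc, 190 mm across; its mark is a black ring line, 113 mm inner and 121 mm outer diameter, around a centre dot. A wheel may be empty
- mark_c (a point): centre of the mark on banding wheel C, at the wheel's top, 22 mm above the table. The wheel is a fixed, locked metal disc, 190 mm across; its mark is a black ring line, 113 mm inner and 121 mm outer diameter, around a centre dot. A wheel may be empty
- tub_a: loose pale-wood tub with copper hoop on wheel A (two or three present; None if absent): 104 mm across, 55 mm tall, 0.25 kg, mouth 86 mm; origin: centre of its underside, z up. A cork tray sits tight in the mouth, 4 mm below the rim; a push of 8 N slides it down, up to 8 mm, and it stays there. Too wide to grasp, fresh glue: spoilt by finger contact over 15 N, lifting 12 mm or tipping
- tub_b: loose pale-wood tub with copper hoop on wheel B (two or three present; None if absent): 104 mm across, 55 mm tall, 0.25 kg, mouth 86 mm; origin: centre of its underside, z up. A cork tray sits tight in the mouth, 4 mm below the rim; a push of 8 N slides it down, up to 8 mm, and it stays there. Too wide to grasp, fresh glue: spoilt by finger contact over 15 N, lifting 12 mm or tipping
- tub_c: loose pale-wood tub with copper hoop on wheel C (two or three present; None if absent): 104 mm across, 55 mm tall, 0.25 kg, mouth 86 mm; origin: centre of its underside, z up. A cork tray sits tight in the mouth, 4 mm below the rim; a push of 8 N slides it down, up to 8 mm, and it stays there. Too wide to grasp, fresh glue: spoilt by finger contact over 15 N, lifting 12 mm or tipping
- knob_a (a point): centre, half-way up, of the dark knob (26 mm across, 28 mm tall) of a loose wooden lid, z up; brim 104 mm across, its top 14 mm below this point; plug under it 80 mm across, 10 mm deep; underside 32 mm below. 0.08 kg. Three lids, all alike, any fits any tub. Set on a tub the plug rests on the cork, this point 83 mm above the tub's underside; pressed home, brim on rim, 77 mm
- knob_b (a point): centre, half-way up, of the dark knob (26 mm across, 28 mm tall) of a loose wooden lid, z up; brim 104 mm across, its top 14 mm below this point; plug under it 80 mm across, 10 mm deep; underside 32 mm below. 0.08 kg. Three lids, all alike, any fits any tub. Set on a tub the plug rests on the cork, this point 83 mm above the tub's underside; pressed home, brim on rim, 77 mm
- knob_c (a point): centre, half-way up, of the dark knob (26 mm across, 28 mm tall) of a loose wooden lid, z up; brim 104 mm across, its top 14 mm below this point; plug under it 80 mm across, 10 mm deep; underside 32 mm below. 0.08 kg. Three lids, all alike, any fits any tub. Set on a tub the plug rests on the cork, this point 83 mm above the tub's underside; pressed home, brim on rim, 77 mm
- spacer_a (a point): centre, half-way up, of a loose orange plastic setting block left near the edge of wheel A (two or three present; None if absent): 16 mm along its own x (towards the wheel's middle), 40 mm along its own y, 20 mm tall, lying flat, 0.03 kg; best grasped across its 40 mm length, where the tub leaves room for the fingers
- spacer_b (a point): centre, half-way up, of a loose orange plastic setting block left near the edge of wheel B (two or three present; None if absent): 16 mm along its own x (towards the wheel's middle), 40 mm along its own y, 20 mm tall, lying flat, 0.03 kg; best grasped across its 40 mm length, where the tub leaves room for the fingers
- spacer_c (a point): centre, half-way up, of a loose orange plastic setting block left near the edge of wheel C (two or three present; None if absent): 16 mm along its own x (towards the wheel's middle), 40 mm along its own y, 20 mm tall, lying flat, 0.03 kg; best grasped across its 40 mm length, where the tub leaves room for the fingers
- scrap_in (a point): centre of the inner floor of the fixed grey open tray for the blocks; inside 110 mm (its x) by 150 mm (its y), walls 35 mm tall from the table, 5 mm thick, floor 5 mm above the table
- glue_jar: bystander, to be left alone: glue jar with yellow cap, 54 mm across, 75 mm tall
- mallet: bystander, to be left alone: hammer-shaped mallet, 160 mm long, lying
- hoop: bystander, to be left alone: loose copper hoop, 80 mm across, 8 mm high, lying flat
- brush: bystander, to be left alone: brush, 160 mm long, lying
- stave: bystander, to be left alone: pale wooden stave, 130 x 22 x 12 mm, lying
- sanding_block: bystander, to be left alone: cork sanding block, 70 x 40 x 30 mm
- pencil_cup: bystander, to be left alone: blue cup, 68 mm across, 85 mm tall

How it is judged:
By the outcome, as a careful person would: the job done as asked, in the order asked, and still so for the second after the job is handed in, with the robot touching nothing.
Of block_a, block_b, block_c only 2 to 3 are there at a start; the rules pass over those that are not, and their reading is None.
Of tub_a, tub_b, tub_c only 2 to 3 are there at a start; the rules pass over those that are not, and their reading is None.
At some moment in a run one of tub_a, tub_b, tub_c may be knocked a few centimetres aside while the robot is not near it.
It also fails if it takes over 210 s, if anything falls off the work surface, if the arm or the gripper's body presses on something with over 40 N, if the wrist force passes 120 N, or if a joint passes its speed limit or range.

### The arm

A 7-joint arm with a two-finger parallel gripper is mounted at the origin on the work surface. World frame = base frame: x ahead of the robot, y to its left, z up, the work surface at z = 0. Lengths are in mm, angles in degrees, forces in N, time in s.
With the tool pointing down it reaches from about 350 to 775 mm from the base axis. Payload 3.1 kg.
Tool frame: the origin (TCP) lies midway between the tips of the shut fingers; the grasp point (between the pads) lies 19 mm behind it (r.pinch_z is the distance from the TCP to the grasp point, in mm); z points along the fingers, x is the direction in which the jaws open and shut, and the axes are right-handed (so a half turn about z gives the same grasp; the last joint's range is limited). The gripper opens to 85 mm and grips with 20 to 120 N. Pads are 22 mm wide; open, the fingers measure 114 mm over their backs; the gripper's body (76 mm by 85 mm) begins 54 mm behind the grasp point. The pads swing forward as they close: fully open they stand 13 mm farther back than shut.
Start: joints at [-69.654, 17.813, 0.802, 86.603, -0.252, 75.585, -1.558], TCP at [212.533, 507.294, 231.304] pointing down, gripper open.
Joint ranges: [-154.91, 154.91], [-16.99, 109.72], [-72.82, 74.43], [7.12, 147.25], [-82.49, 262.49], [11.32, 116.49], [-174.64, 174.64]. Speed limits (degrees/s): [159.86, 159.86, 180, 180, 180, 180, 180].

### API

Orientations are given as [roll, pitch, yaw] about the fixed x, y, z axes, in that order (R = Rz(yaw) Ry(pitch) Rx(roll)).
In Python, from workcell import sensors, optics, r gives the robot as it stands.
- The arm moves only by the tool play_rows, never from a script. Its arguments are lists of equal length, an entry for each row: "dp": the shift along the tool's x, y, z in units of 30 mm (1.0 is 30 mm), a list of three; "delta_rot": the turn, a rotation vector about the tool's x, y, z in degrees, a list of three; "fingers": the closure, from 0 (fully open) to 1 (shut). A call has 1 to 5 rows; each row shifts and turns the pose as measured when the row begins, along the tool's axes as they then stand; what a row does not reach is not made up. A row lasts 1/12 s, in which the tool goes at most 41.7 mm and 7.16 degrees, less where a joint would pass 70% of its speed; a pose out of reach is approached as far as the arm can. A call is refused whole if a number of a shift passes 1 or a number of a turn 7.16, either way. A call with a gripper value outside its range is refused whole. The fingers move at their own pace and stop on an object; "newtons" is the grip in N (left out, the last holds). Time passes only in rows, so rows that do not move let the fingers close. It gives the time, the measured TCP pose, the force and the opening at its end, in the units of the state.
- sensors.state(): the state, without advancing time (a new reading comes with each control period).
- optics.camera(name): name is "scene" or "top"; returns a dict with "pixels" (420x560x3 uint8, red, green, blue), "intrinsics" (3x3 intrinsics, pixels), "xyz" and "orientation" of the camera in the world. Camera axes: x right, y up, looking along -z (the intrinsics and any distortion apply to the point x, -y, -z); pixel columns grow to the right and rows downward; lengths in mm; the calibration is good to about 2 mm. A picture is of the moment at which its call begins. There is no depth.
- r.sign_off(): hands the job in, once; it reports no verdict.
Trained networks look in a picture, given as the dict that the camera call returned (one of the last four; its "shot" number tells which), for a name from the list of things; names that differ only in an ending like _2 or _b are one class to them, and where a whole thing is asked for, a point or a joint stands for the part that bears it (a point fixed in the world has none). Each returns a list of dicts, best first, with "confidence" (0 to 1); they miss things now and then, are a little off and sometimes report something else, mostly with a low value. They report only what shows in the picture. A call takes as long as a camera call.
- optics.boxes_of(picture, query): "centre" ([column, row] in pixels, amid what is visible of it).
- optics.cut_out(picture, query): "region" (420x560 bool, what is visible of it) and "centre" ([column, row] in pixels, amid what is visible of it).
- optics.spot_point(picture, query): "centre" ([column, row] in pixels: a listed point, or the origin of a listed thing).
The state is a dict: "clock": time; "joint_pos": joint angles; "qvel": joint speeds; "joint_torque": joint torques, N m; "position": TCP position; "orientation": TCP orientation; "ft_force": force on the tool from outside, world axes, zero at the start; "ft_torque": the same for the moment, N m; "gripper_width": finger opening in mm.
Only numpy, scipy, OpenCV 4.12 (cv2) and the standard library are available. Lean on these libraries where they do the work, as an engineer would, in place of code of your own. Each camera call takes 0.05 s, during which the arm holds its last target. There are 200 camera calls.

## Working session

There is one attempt and no reset: what is moved stays moved. The work goes in short steps, Python scripts to look and compute and a tool call to move; the robot and the scene stay as the last step left them, time stands still between calls to the robot, and variables do not carry over. Pictures are saved under pics/ and viewed, about 12 in all and at most 16, crops included, and the job is handed in when it is done.

Besides the shell and the picture viewer there is one more tool, called after "Emit:" by a JSON object that holds its "name" and its "arguments", one argument or row to a line. play_rows: Moves the arm, as the interface text tells. Its arguments: {"type":"object","properties":{"dp":{"type":"array","items":{"type":"array","items":{"type":"number"}}},"delta_rot":{"type":"array","items":{"type":"array","items":{"type":"number"}}},"fingers":{"type":"array","items":{"type":"number"}},"newtons":{"type":"number"}},"required":["dp","delta_rot","fingers"]}

```bash
mkdir -p pics; ls
cat > h.py <<'E'
import numpy as np, cv2
from scipy.spatial.transform import Rotation as R
from workcell import sensors, optics, r
def rot(o): 
    o=np.array(o,float)
    return o if o.shape==(3,3) else R.from_euler('xyz',o,degrees=True).as_matrix()
def pix2world(cam,uv,z):
    K=np.array(cam['intrinsics']);d=np.linalg.inv(K)@np.array([uv[0],uv[1],1.0])
    w=rot(cam['orientation'])@np.array([d[0],-d[1],-d[2]]);c=np.array(cam['xyz'])
    return c+w*(z-c[2])/w[2]
def world2pix(cam,p):
    q=rot(cam['orientation']).T@(np.array(p,float)-np.array(cam['xyz']));q=np.array([q[0],-q[1],-q[2]])
    u=np.array(cam['intrinsics'])@q;return u[:2]/u[2]
def save(cam,name,crop=None,scale=1):
    im=cam['pixels'][:,:,::-1]
    if crop: im=im[crop[1]:crop[3],crop[0]:crop[2]]
    cv2.imwrite('pics/'+name,cv2.resize(im,None,fx=scale,fy=scale,interpolation=cv2.INTER_CUBIC))
E
python3 - <<'E'
from h import *
s=sensors.state();print({k:np.round(v,2) for k,v in s.items()})
for n in('top','scene'):
    c=optics.camera(n);save(c,n+'0.png',scale=1.4)
    print(n,{k:(v if k!='pixels' else 0) for k,v in c.items()})
    for q,z in [('mark_a',22),('tub_a',22),('knob_a',32),('spacer_a',32),('scrap_in',5),('glue_jar',0),('mallet',0),('hoop',0),('brush',0),('stave',0),('sanding_block',0),('pencil_cup',0)]:
        print(q,[(np.round(d['centre'],1).tolist(),round(d['confidence'],2),np.round(pix2world(c,d['centre'],z)[:2]).tolist()) for d in optics.spot_point(c,q) if d['confidence']>.2])
E
```

```text
pics
{'clock': np.float64(0.0), 'joint_pos': array([-69.66,  17.86,   0.8 ,  86.69,  -0.25,  75.58,  -1.55]), 'qvel': array([ 0.05,  0.01,  0.01, -0.06,  0.  , -0.06, -0.04]), 'joint_torque': array([-0.000e+00, -3.799e+01,  1.500e-01, -2.306e+01,  1.000e-02,
        1.000e-02, -0.000e+00]), 'position': array([212.23, 506.61, 230.22]), 'orientation': array([1.7999e+02, 1.3000e-01, 6.7280e+01]), 'ft_force': array([ 0.26, -0.55,  0.11]), 'ft_torque': array([0.01, 0.03, 0.  ]), 'gripper_width': np.float64(85.12)}
top {'pixels': 0, 'intrinsics': array([[385.6917149 ,   0.        , 280.80407106],
       [  0.        , 385.6917149 , 213.66573396],
       [  0.        ,   0.        ,   1.        ]]), 'xyz': array([ 439.29413604,   -1.63945662, 1027.0074478 ]), 'orientation': array([  7.45198601,  -1.08881935, -89.30504685]), 'shot': 1}
mark_a [([158.9, 253.3], 0.9, [463.0, 294.0]), ([397.1, 261.0], 0.72, [451.0, -323.0]), ([266.5, 247.0], 0.7, [483.0, 17.0]), ([239.5, 254.4], 0.48, [463.0, 86.0]), ([283.0, 176.4], 0.32, [671.0, -24.0])]
tub_a [([275.5, 252.2], 0.94, [470.0, -7.0]), ([408.6, 
[... 1426 characters left out ...]
.0, 110.0]), ([200.7, 223.0], 0.86, [683.0, -183.0]), ([261.7, 242.4], 0.66, [660.0, -16.0])]
spacer_a [([346.7, 211.7], 0.65, [451.0, 90.0]), ([245.4, 163.7], 0.51, [394.0, -278.0])]
scrap_in [([393.1, 303.4], 0.79, [642.0, 289.0]), ([434.7, 248.5], 0.51, [437.0, 308.0])]
glue_jar [([340.7, 332.1], 0.82, [754.0, 233.0]), ([310.0, 263.4], 0.56, [630.0, 93.0])]
mallet [([136.7, 203.4], 0.92, [687.0, -428.0]), ([293.4, 178.9], 0.52, [346.0, -136.0])]
hoop [([155.0, 244.9], 0.67, [777.0, -247.0])]
brush [([386.4, 210.3], 0.59, [348.0, 156.0])]
stave [([211.3, 278.6], 0.7, [785.0, -59.0])]
sanding_block [([288.8, 177.8], 0.61, [348.0, -152.0])]
pencil_cup [([272.3, 316.4], 0.59, [794.0, 108.0])]
```

View pics/top0.png

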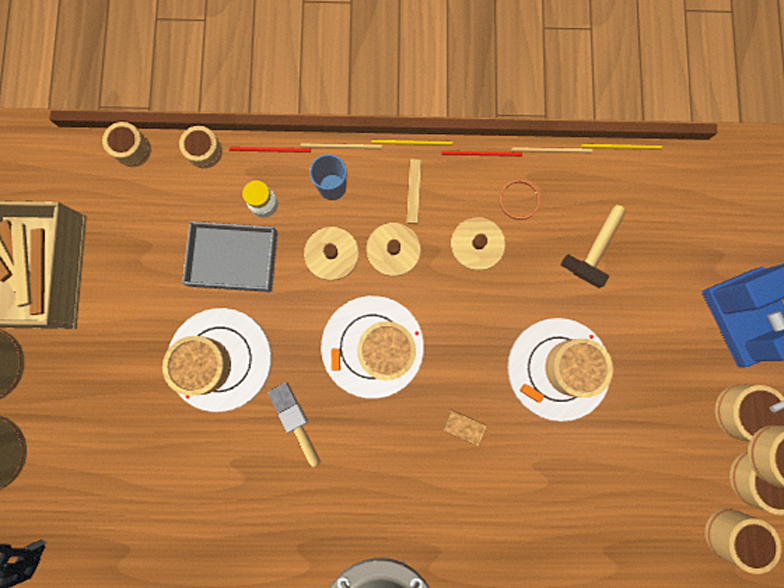

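View pics/scene0.png

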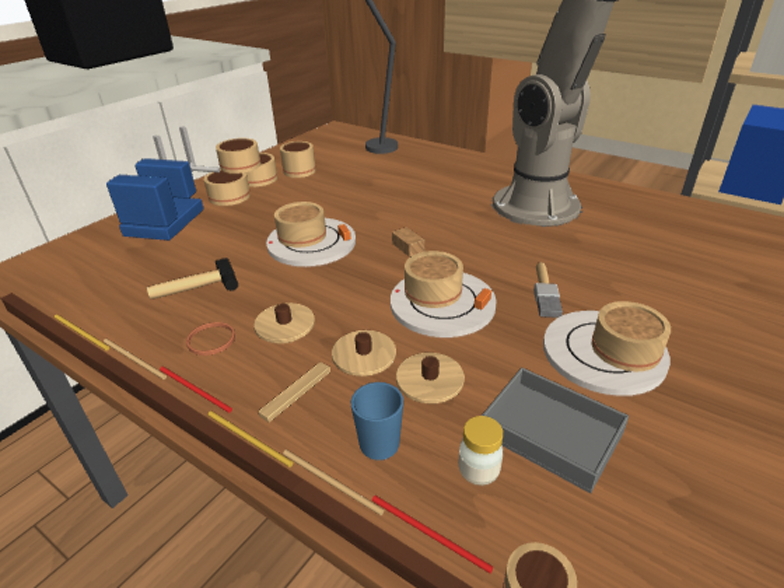

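```bash
cat >> h.py <<'E'
from scipy.optimize import minimize
def grad(cam):
    im=cv2.GaussianBlur(cv2.cvtColor(cam['pixels'],cv2.COLOR_RGB2LAB).astype(np.float32),(0,0),.8)
    return np.linalg.norm(np.dstack([cv2.Sobel(im,-1,1,0),cv2.Sobel(im,-1,0,1)]),axis=2)
def circ(cam,xy,z,rad,n=120):
    t=np.arange(n)*2*np.pi/n
    return np.array([world2pix(cam,(xy[0]+rad*np.cos(a),xy[1]+rad*np.sin(a),z)) for a in t],np.float32)
def fit(cam,xy0,circles,span=20):
    """best common centre of circles [(z,r)] on image edges; coarse grid then refine"""
    g=np.minimum(grad(cam),250)
    def f(xy): return -np.mean([cv2.remap(g,circ(cam,xy,z,rd,72)[None],None,cv2.INTER_LINEAR).mean() for z,rd in circles])
    for st in (4,1.3):
        G=[(f((xy0[0]+i*st,xy0[1]+j*st)),xy0[0]+i*st,xy0[1]+j*st) for i in np.arange(-int(span/st),int(span/st)+1) for j in np.arange(-int(span/st),int(span/st)+1)]
        b=min(G);xy0=b[1:];span=4
    m=minimize(f,xy0,method='Nelder-Mead',options=dict(initial_simplex=[xy0,(xy0[0]+1,xy0[1]),(xy0[0],xy0[1]+1)]))
    return m.x,-m.fun
WH=[(22,95),(22,60.5),(22,56.5)]; TB=[(77,52),(77,43)]; LID=[(18,52)]
E
python3 - <<'E'
from h import *
from scipy import ndimage as nd
for n in('top','scene'):
    c=optics.camera(n);print(n)
    for w,t in [((463,294),(446,330)),((483,17),(470,-7)),((451,-323),(437,-353))]:
        a,s=fit(c,w,WH);b,s2=fit(c,t,TB);print('wheel',a.round(1),round(s),'tub',b.round(1),round(s2),'off',(b-a).round(1))
    for k in [(663,105),(672,-16),(682,-178)]:
        a,s=fit(c,k,[(18,52)],12);print('lid',a.round(1),round(s))
    hsv=cv2.cvtColor(c['pixels'],cv2.COLOR_RGB2HSV)
    m=(hsv[...,0]>4)&(hsv[...,0]<16)&(hsv[...,1]>200)&(hsv[...,2]>150)
    L,k=nd.label(m)
    for i in range(1,k+1):
        v,u=np.where(L==i)
        if len(v)<30: continue
        p=np.array([pix2world(c,(a,b),42)[:2] for a,b in zip(u,v)])
        rect=cv2.minAreaRect(p.astype(np.float32));print('orange',len(v),p.mean(0).round(1),[np.round(x,1) for x in rect])
    for d in optics.cut_out(c,'scrap_in')[:1]:
        v,u=np.where(d['region']);p=np.array([pix2world(c,(a,b),35)[:2] for a,b in zip(u,v)])
        print('tray',[np.round(x,1) for x in cv2.minAreaRect(p.astype(np.float32))])
E
```

```text
top
wheel [455.7 301.8] 193 tub [443.8 329.9] 194 off [-12.  28.]
wheel [482.9  18.9] 194 tub [474.4  -6.8] 143 off [ -8.6 -25.6]
wheel [ 445.9 -329.4] 186 tub [ 448.2 -353.2] 145 off [  2.3 -23.8]
lid [659.5 101. ] 194
lid [669.5 -17.5] 198
lid [ 683.3 -179.6] 194
orange 76 [457.4  84.6] [array([457.4,  84.6]), array([32.9, 12.7]), np.float64(1.4)]
orange 91 [ 401.2 -271.6] [array([ 401.9, -271.3]), array([38.8, 14.8]), np.float64(56.9)]
tray [array([646.5, 286.7]), array([166.6, 123.7]), np.float64(86.6)]
scene
wheel [456.6 304.3] 143 tub [445.2 332.6] 123 off [-11.4  28.3]
wheel [483.3  20. ] 138 tub [474.5  -4.4] 106 off [ -8.8 -24.3]
wheel [ 451.4 -321.6] 133 tub [ 446.3 -353.4] 105 off [ -5.1 -31.8]
lid [662.5 105.4] 161
lid [672.9 -12.4] 152
lid [ 686.3 -174.9] 149
tray [array([663.9, 294. ]), array([162.9, 149. ]), np.float64(86.4)]
```

```bash
cat >> h.py <<'E'
def fitw(cam,xy0,span=12):
    g=np.minimum(grad(cam),250); L=cv2.cvtColor(cam['pixels'],cv2.COLOR_RGB2LAB)[...,0].astype(np.float32)
    mn=lambda I,xy,rd:cv2.remap(I,circ(cam,xy,22,rd,90)[None],None,cv2.INTER_LINEAR).mean()
    f=lambda xy:-mn(g,xy,95)+1.5*mn(L,xy,58.5)
    b=min((f((xy0[0]+i,xy0[1]+j)),xy0[0]+i,xy0[1]+j) for i in np.arange(-span,span+1,1.5) for j in np.arange(-span,span+1,1.5))
    m=minimize(f,b[1:],method='Nelder-Mead',options=dict(initial_simplex=[b[1:],(b[1]+1,b[2]),(b[1],b[2]+1)]));return m.x,-m.fun
def overlay(cam,circles,name,crop,scale):
    im=cv2.resize(cam['pixels'][:,:,::-1],None,fx=scale,fy=scale,interpolation=cv2.INTER_CUBIC)
    for xy,z,rd,col in circles: cv2.polylines(im,[((circ(cam,xy,z,rd)+.5)*scale*8).astype(np.int32)],True,col,1,cv2.LINE_AA,3)
    a=[int(v*scale) for v in crop];cv2.imwrite('pics/'+name,im[a[1]:a[3],a[0]:a[2]])
E
python3 - <<'E'
from h import *
ims=[]
for n in('top','scene'):
    c=optics.camera(n);print(n);o=[]
    for w,t in [((456,302),(444,331)),((483,19),(474,-6)),((448,-325),(447,-353))]:
        a,s=fitw(c,w);b,s2=fit(c,t,TB,12);b1,_=fit(c,t,TB[:1],12);b2,_=fit(c,t,TB[1:],12)
        print('wheel',a.round(1),round(s),'tub',b.round(1),b1.round(1),b2.round(1),'off',(b-a).round(1))
        o+=[(a,22,95,(0,255,0)),(a,22,58.5,(0,255,0)),(b,77,52,(255,0,0)),(b,77,43,(255,0,0))]
    overlay(c,o,n+'1.png',(110,205,450,300) if n=='top' else (180,120,500,300),2.3)
a=cv2.imread('pics/top1.png');b=cv2.imread('pics/scene1.png');w=max(a.shape[1],b.shape[1])
p=lambda i:cv2.copyMakeBorder(i,0,0,0,w-i.shape[1],cv2.BORDER_CONSTANT)
cv2.imwrite('pics/both1.png',np.vstack([p(a),p(b)]))
E
```

```text
top
wheel [455.7 301.8] 61 tub [443.8 329.8] [443.7 329.6] [443.9 330. ] off [-11.9  28. ]
wheel [482.7  19.3] 52 tub [474.4  -6.8] [473.8  -6.8] [474.9  -6.5] off [ -8.3 -26.1]
wheel [ 445.7 -329.4] 43 tub [ 448.2 -353.3] [ 448.4 -353.4] [ 448.1 -353.1] off [  2.5 -23.9]
scene
wheel [456.7 304.2] -8 tub [445.2 332.6] [445.  332.3] [454.2 330. ] off [-11.5  28.4]
wheel [483.8  21.7] -18 tub [474.5  -4.3] [474.7  -4.6] [482.1 -10.4] off [ -9.3 -26. ]
wheel [ 446.1 -327.7] -48 tub [ 446. -354.] [ 448.1 -351.5] [ 455.9 -358.1] off [ -0.1 -26.3]
```

View pics/both1.png

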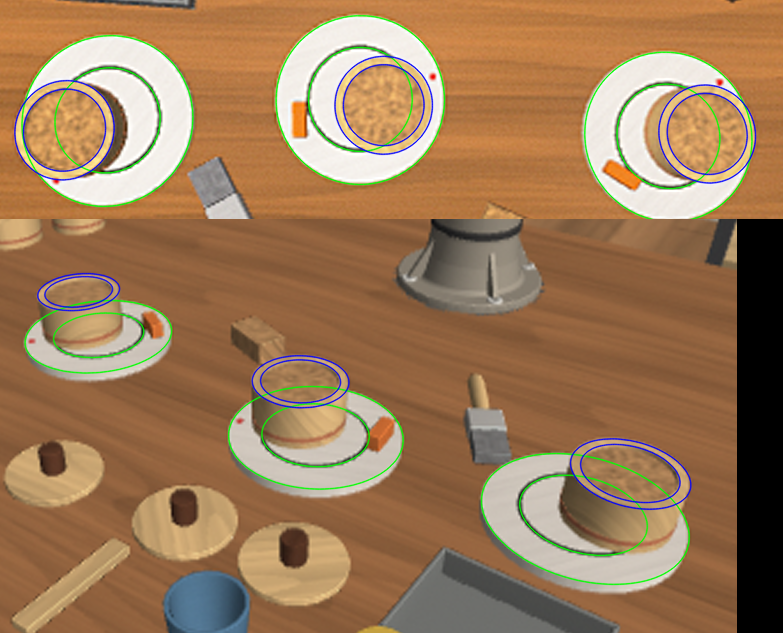

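Emit:
{"name": "play_rows", "arguments": {
  "dp": [
    [0,0,0],
    [0,0,0],
    [0,0,0],
    [0,0,0]
  ],
  "delta_rot": [
    [0,0,6.33],
    [0,0,6.33],
    [0,0,6.33],
    [0,0,6.33]
  ],
  "fingers": [1,1,1,1],
  "newtons": 40
}}

```text
clock: 1.93
position: [212.6, 507.3, 231.3]
orientation: [-180.0, 0.0, 40.9]
ft_force: [-1.1, -0.2, -0.2]
gripper_width: 39.1
```

Emit:
{"name": "play_rows", "arguments": {
  "dp": [
    [0,0,0],
    [0,0,0],
    [0,0,0],
    [0,0,0]
  ],
  "delta_rot": [
    [0,0,6.33],
    [0,0,6.33],
    [0,0,6.33],
    [0,0,0]
  ],
  "fingers": [1,1,1,1]
}}

```text
clock: 2.27
position: [212.5, 507.3, 231.3]
orientation: [-180.0, 0.0, 20.8]
ft_force: [0.1, -0.2, 1.2]
gripper_width: 0.1
```

Emit:
{"name": "play_rows", "arguments": {
  "dp": [
    [0.8,0.95,0],
    [0.8,0.95,0],
    [0.8,0.95,0],
    [0.8,0.95,0],
    [0,0,0]
  ],
  "delta_rot": [
    [0,0,0],
    [0,0,0],
    [0,0,0],
    [0,0,0],
    [0,0,0]
  ],
  "fingers": [1,1,1,1,1]
}}

```text
clock: 2.68
position: [343.4, 436.8, 230.4]
orientation: [-179.9, 0.0, 22.5]
ft_force: [1.1, -0.2, 0.9]
gripper_width: 0.3
```

Emit:
{"name": "play_rows", "arguments": {
  "dp": [
    [0.85,0.9,0],
    [0.85,0.9,0],
    [0,0,1],
    [0,0,1],
    [0,0,1]
  ],
  "delta_rot": [
    [0,0,0],
    [0,0,0],
    [0,0,0],
    [0,0,0],
    [0,0,0]
  ],
  "fingers": [1,1,1,1,1]
}}

```text
clock: 3.1
position: [416.8, 411.4, 146.8]
orientation: [-179.4, -1.2, 22.9]
ft_force: [0.5, 0.6, 0.0]
gripper_width: 0.1
```

Emit:
{"name": "play_rows", "arguments": {
  "dp": [
    [0,0,1],
    [0,0,1],
    [0,0,0.6],
    [0,0,0.5],
    [0,0,0]
  ],
  "delta_rot": [
    [0,0,0],
    [0,0,0],
    [0,0,0],
    [0,0,0],
    [0,0,0]
  ],
  "fingers": [1,1,1,1,1]
}}

```text
clock: 3.52
position: [415.0, 408.9, 43.0]
orientation: [-179.7, -0.6, 23.6]
ft_force: [-0.3, -0.8, -0.7]
gripper_width: -0.1
```

Run:
```python
from h import *
s=sensors.state();print(s['position'],s['orientation'],s['ft_force'])
c=optics.camera('top');p=s['position'];b,_=fit(c,(444,330),TB,6);a,_=fitw(c,(456,302),3)
print('tub',b,'wheel',a)
overlay(c,[(b,77,52,(255,0,0)),(a,22,95,(0,255,0)),(p[:2],p[2],3,(255,255,0)),(p[:2],p[2]+73,3,(255,0,255))],'t2.png',(90,200,230,310),5)
```

```text
[414.98031516 408.87043051  42.99038091] [-179.68950741   -0.57136271   23.55871466] [-0.31962674 -0.76088521 -0.66007641]
tub [443.78873927 329.85389997] wheel [455.71869011 301.77123658]
```

View pics/t2.png

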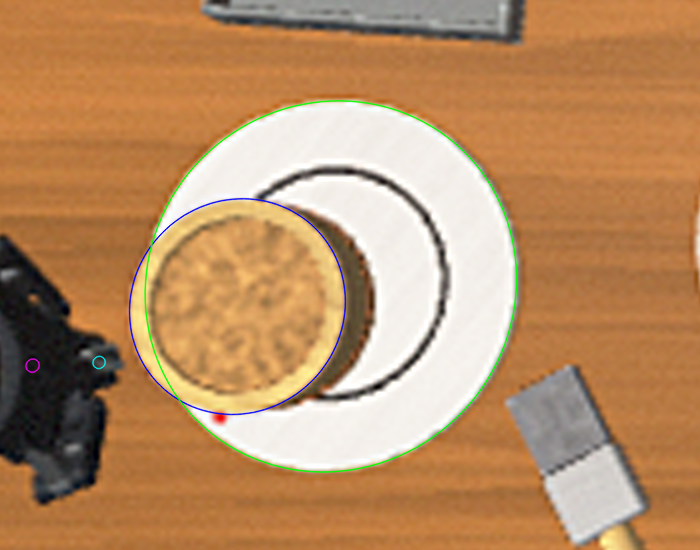

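Emit:
{"name": "play_rows", "arguments": {
  "dp": [
    [-0.15,0.25,0],
    [0,0.15,0],
    [0,0.1,0],
    [0,0.06,0],
    [0,0.06,0]
  ],
  "delta_rot": [
    [0,0.5,0.5],
    [0,0,0],
    [0,0,0],
    [0,0,0],
    [0,0,0]
  ],
  "fingers": [1,1,1,1,1]
}}

```text
clock: 3.98
position: [422.2, 394.6, 50.0]
orientation: [-179.3, -1.8, 23.4]
ft_force: [-0.2, -0.0, 0.7]
gripper_width: -0.1
```

Emit:
{"name": "play_rows", "arguments": {
  "dp": [
    [0,0.06,0],
    [0,0.06,0],
    [0,0.06,0],
    [0,0.06,0],
    [0,0.06,0]
  ],
  "delta_rot": [
    [0,0,0],
    [0,0,0],
    [0,0,0],
    [0,0,0],
    [0,0,0]
  ],
  "fingers": [1,1,1,1,1]
}}

```text
clock: 4.4
position: [426.7, 389.0, 52.1]
orientation: [-179.1, -2.0, 23.5]
ft_force: [-1.1, 0.3, -0.4]
gripper_width: 0.2
```

Emit:
{"name": "play_rows", "arguments": {
  "dp": [
    [0,0.06,0],
    [0,0.06,0],
    [0,0.06,0],
    [0,0.06,0],
    [0,0.06,0]
  ],
  "delta_rot": [
    [0,0,0],
    [0,0,0],
    [0,0,0],
    [0,0,0],
    [0,0,0]
  ],
  "fingers": [1,1,1,1,1]
}}

```text
clock: 4.82
position: [429.5, 382.3, 52.1]
orientation: [-178.9, -2.0, 23.6]
ft_force: [0.2, 1.6, 0.1]
gripper_width: 0.4
```

```bash
cat >> h.py <<'E'
def rep(i,cam=None,near=None):
    """state, tub and wheel i (0 left,1 middle,2 right) from the top camera; offset in tool axes"""
    W=[(456,302),(483,19),(446,-329)][i];c=cam or optics.camera('top');s=sensors.state()
    b,q=fit(c,near or W,TB,6 if near else 40);a,_=fitw(c,W,3);Rm=rot(s['orientation']).T
    print('t',round(s['clock'],1),'tcp',s['position'].round(1),s['orientation'].round(1),'F',s['ft_force'].round(1))
    print('tub',b.round(1),round(q),'wheel',a.round(1),'need(world)',(a-b).round(1),'need(tool)',(Rm[:2,:2]@(a-b)).round(1),
     'tub-tcp(tool)',(Rm[:2,:2]@(b-s['position'][:2])).round(1));return c,a,b
E
python3 -c "
from h import *
rep(0)"
```

```text
t 4.9 tcp [429.8 381.7  52.1] [-179.    -2.    23.6] F [-0.3  1.   0.2]
tub [448.4 319.8] 182 wheel [455.7 301.8] need(world) [  7.3 -18. ] need(tool) [-0.5 19.5] tub-tcp(tool) [-7.7 64.1]
```

```bash
cat >> h.py <<'E'
def to(xyz,yaw):
    """shift (tool axes now, units of 30 mm) and turn (tool rotvec, deg) to a tool-down pose"""
    s=sensors.state();A=rot(s['orientation']);B=rot([180,0,yaw])
    print('dp',(A.T@(np.array(xyz)-s['position'])/30).round(2),'rot',R.from_matrix(A.T@B).as_rotvec(degrees=True).round(2))
E
python3 -c "
from h import *
to((430,382,42),22.5)"
```

```text
dp [-0.   -0.    0.34] rot [-1.06 -2.01  1.12]
```

Emit:
{"name": "play_rows", "arguments": {
  "dp": [
    [0,-0.2,0.1],
    [-0.25,0,0.2],
    [0,0,0.05],
    [0,0,0]
  ],
  "delta_rot": [
    [-1,-2,1],
    [0,0,0],
    [0,0,0],
    [0,0,0]
  ],
  "fingers": [1,1,1,1]
}}

```text
clock: 5.2
position: [423.0, 380.5, 41.6]
orientation: [179.7, 0.0, 22.4]
ft_force: [-0.7, -0.3, 0.3]
gripper_width: -0.1
```

```bash
python3 -c "
from h import *
rep(0,near=(448,320));to((430,382,42),22.5)"
```

```text
t 5.2 tcp [422.8 380.   41.5] [1.797e+02 1.000e-01 2.240e+01] F [ 0.  -0.2 -0.9]
tub [448.4 318.3] 183 wheel [455.7 301.7] need(world) [  7.3 -16.6] need(tool) [ 0.4 18.1] tub-tcp(tool) [ 0.2 66.7]
dp [ 0.25  0.03 -0.02] rot [ 0.28  0.07 -0.14]
```

Emit:
{"name": "play_rows", "arguments": {
  "dp": [
    [0,0.06,0],
    [0,0.06,0],
    [0,0.06,0],
    [0,0.06,0],
    [0,0.06,0]
  ],
  "delta_rot": [
    [0,0,0],
    [0,0,0],
    [0,0,0],
    [0,0,0],
    [0,0,0]
  ],
  "fingers": [1,1,1,1,1]
}}

```text
clock: 5.67
position: [426.7, 371.7, 42.0]
orientation: [179.8, 0.0, 22.4]
ft_force: [-0.6, 0.9, -0.6]
gripper_width: -0.1
```

Emit:
{"name": "play_rows", "arguments": {
  "dp": [
    [0,0.06,0],
    [0,0.06,0],
    [0,0.06,0],
    [0,0.06,0],
    [0,0,0]
  ],
  "delta_rot": [
    [0,0,0],
    [0,0,0],
    [0,0,0],
    [0,0,0],
    [0,0,0]
  ],
  "fingers": [1,1,1,1,1]
}}

```text
clock: 6.08
position: [429.9, 364.0, 42.2]
orientation: [179.8, 0.0, 22.3]
ft_force: [0.3, 0.3, -0.8]
gripper_width: 0.0
```

```bash
python3 -c "
from h import *
rep(0,near=(452,308))"
```

```text
t 6.1 tcp [429.9 364.   42.2] [179.8   0.   22.3] F [ 0.1  0.5 -0.3]
tub [454.5 304.6] 185 wheel [455.7 301.8] need(world) [ 1.2 -2.8] need(tool) [0.1 3.1] tub-tcp(tool) [ 0.2 64.3]
```

Emit:
{"name": "play_rows", "arguments": {
  "dp": [
    [0,0.04,0],
    [0,0.04,0],
    [0,0.03,0],
    [0,0,0],
    [0,0,0]
  ],
  "delta_rot": [
    [0,0,0],
    [0,0,0],
    [0,0,0],
    [0,0,0],
    [0,0,0]
  ],
  "fingers": [1,1,1,1,1]
}}

```text
clock: 6.55
position: [431.1, 361.1, 42.3]
orientation: [179.9, -0.0, 22.4]
ft_force: [-0.6, 0.2, -0.3]
gripper_width: -0.2
```

```bash
python3 -c "
from h import *
rep(0,near=(455,302))
c=optics.camera('scene');a,_=fitw(c,(456.7,304.2),3);b,_=fit(c,(456,304),TB[:1],8);print('scene',b-a,a)"
```

```text
t 6.6 tcp [431.2 361.2  42.3] [179.9  -0.   22.4] F [-0.8  0.6 -0.5]
tub [456.  301.8] 185 wheel [455.7 301.7] need(world) [-0.2 -0.1] need(tool) [-0.2 -0. ] tub-tcp(tool) [ 0.3 64.4]
scene [0.2153298  0.70768688] [456.47070946 304.06111438]
```

Emit:
{"name": "play_rows", "arguments": {
  "dp": [
    [0,-0.8,0],
    [0,0,-0.9],
    [0,0,-0.9],
    [0,0,-0.9],
    [0,0,-0.9]
  ],
  "delta_rot": [
    [0,0,0],
    [0,0,5.6],
    [0,0,5.6],
    [0,0,5.6],
    [0,0,5.6]
  ],
  "fingers": [1,1,1,0.3,0.3]
}}

```text
clock: 7.07
position: [418.9, 377.8, 146.3]
orientation: [178.9, 0.5, -1.1]
ft_force: [-0.1, 0.3, 0.8]
gripper_width: 23.3
```

Emit:
{"name": "play_rows", "arguments": {
  "dp": [
    [0.1,0.9,0],
    [0.1,0.9,0],
    [0.1,0.9,0],
    [0.1,0.9,0],
    [0.1,0.9,0]
  ],
  "delta_rot": [
    [0,0,0],
    [0,0,0],
    [0,0,0],
    [0,0,0],
    [0,0,0]
  ],
  "fingers": [0.3,0.3,0.3,0.3,0.3]
}}

```text
clock: 7.48
position: [435.9, 249.2, 157.1]
orientation: [179.8, -0.4, -0.5]
ft_force: [0.9, -0.8, 0.4]
gripper_width: 59.4
```

Emit:
{"name": "play_rows", "arguments": {
  "dp": [
    [0.1,0.9,0],
    [0.1,0.9,0],
    [0.1,0.9,0],
    [0.1,0.9,0],
    [0,0,0]
  ],
  "delta_rot": [
    [0,0,0],
    [0,0,0],
    [0,0,0],
    [0,0,0],
    [0,0,0]
  ],
  "fingers": [0.3,0.3,0.3,0.3,0.3]
}}

```text
clock: 7.9
position: [448.9, 125.4, 159.7]
orientation: [179.5, -0.6, -1.2]
ft_force: [0.5, -0.4, -0.1]
gripper_width: 59.6
```

```bash
cat >> h.py <<'E'
def blocks(c):
    hsv=cv2.cvtColor(c['pixels'],cv2.COLOR_RGB2HSV);out=[]
    n,L,st,_=cv2.connectedComponentsWithStats(((hsv[...,0]>4)&(hsv[...,0]<16)&(hsv[...,1]>200)&(hsv[...,2]>120)).astype(np.uint8))
    for i in range(1,n):
        if st[i,4]<40: continue
        v,u=np.where(L==i);p=np.array([pix2world(c,(a,b),42)[:2] for a,b in zip(u,v)])
        rc=cv2.minAreaRect(p.astype(np.float32));print('orange',st[i,4],p.mean(0).round(1),[np.round(x,1) for x in rc])
E
python3 -c "
from h import *
blocks(optics.camera('top'));to((457.5,85.5,60),0)"
```

```text
orange 73 [457.6  84.4] [array([457.4,  84.6]), array([32.9, 12.7]), np.float64(1.4)]
orange 90 [ 401.3 -271.7] [array([ 401.9, -271.3]), array([38.8, 14.8]), np.float64(56.9)]
dp [0.28 1.41 3.34] rot [ 0.4  -0.64 -1.03]
```

Emit:
{"name": "play_rows", "arguments": {
  "dp": [
    [0.15,0.7,0],
    [0.13,0.7,0],
    [0,0,0.9],
    [0,0,0.9],
    [0,0,0.9]
  ],
  "delta_rot": [
    [0.4,-0.6,-1],
    [0,0,0],
    [0,0,0],
    [0,0,0],
    [0,0,0]
  ],
  "fingers": [0.3,0.3,0.3,0.3,0.3]
}}

```text
clock: 8.37
position: [465.5, 89.8, 84.1]
orientation: [-179.5, -1.1, 0.2]
ft_force: [0.4, 0.4, -0.4]
gripper_width: 59.8
```

Emit:
{"name": "play_rows", "arguments": {
  "dp": [
    [0,0,0.4],
    [0,0,0.2],
    [0,0,0],
    [0,0,0]
  ],
  "delta_rot": [
    [0,0,0],
    [0,0,0],
    [0,0,0],
    [0,0,0]
  ],
  "fingers": [0.3,0.3,0.3,0.3]
}}

```text
clock: 8.7
position: [461.6, 92.4, 60.3]
orientation: [-179.7, -0.6, 0.5]
ft_force: [0.3, -0.0, 0.4]
gripper_width: 59.7
```

```bash
python3 -c "
from h import *
print(sensors.state()['position']);to((457.5,85.5,26),0)
c=optics.camera('scene');save(c,'s3.png',(300,150,420,240),5)"
```

```text
[461.62466991  92.36356993  60.33900121]
dp [-0.15  0.23  1.14] rot [-0.34 -0.55  0.5 ]
```

View pics/s3.png

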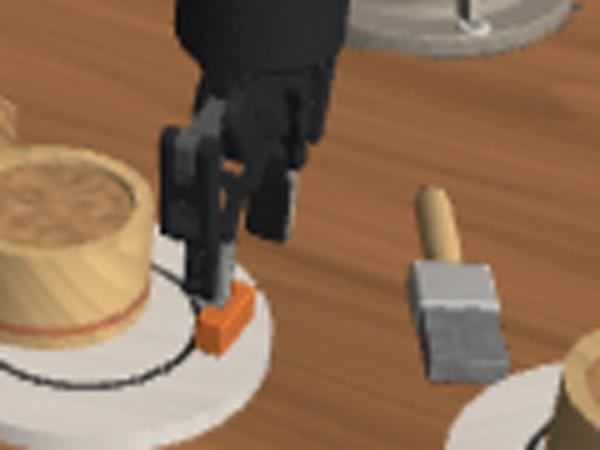

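Emit:
{"name": "play_rows", "arguments": {
  "dp": [
    [-0.15,0.23,0],
    [0,0,0.4],
    [0,0,0.4],
    [0,0,0.2],
    [0,0,0]
  ],
  "delta_rot": [
    [-0.3,-0.5,0.5],
    [0,0,0],
    [0,0,0],
    [0,0,0],
    [0,0,0]
  ],
  "fingers": [0.3,0.3,0.3,0.3,0.3]
}}

```text
clock: 9.17
position: [461.7, 86.1, 35.1]
orientation: [-179.8, -0.6, 0.0]
ft_force: [0.1, 0.4, 0.2]
gripper_width: 59.8
```

```bash
python3 -c "
from h import *
print(sensors.state()['position'],sensors.state()['ft_force']);to((457.5,85.5,26),0)
c=optics.camera('scene');save(c,'s3.png',(300,150,420,240),5)"
```

```text
[461.68922696  86.11464065  35.08059762] [0.05501748 0.38695986 0.18276592]
dp [-0.14  0.02  0.3 ] rot [-0.22 -0.64  0.02]
```

Emit:
{"name": "play_rows", "arguments": {
  "dp": [
    [-0.15,0,0],
    [-0.03,0,0.15],
    [-0.02,0,0.12],
    [0,0,0.05],
    [0,0,0]
  ],
  "delta_rot": [
    [-0.2,-0.6,0],
    [0,0,0],
    [0,0,0],
    [0,0,0],
    [0,0,0]
  ],
  "fingers": [0.3,0.3,0.3,0.3,0.3]
}}

```text
clock: 9.63
position: [457.4, 86.4, 27.7]
orientation: [-179.9, -0.3, 0.0]
ft_force: [0.5, 0.5, 0.2]
gripper_width: 59.8
```

Emit:
{"name": "play_rows", "arguments": {
  "dp": [
    [0,0,0],
    [0,0,0],
    [0,0,0],
    [0,0,0]
  ],
  "delta_rot": [
    [0,0,0],
    [0,0,0],
    [0,0,0],
    [0,0,0]
  ],
  "fingers": [0.7,0.7,0.7,0.7],
  "newtons": 25
}}

```text
clock: 9.97
position: [457.7, 86.5, 28.0]
orientation: [-179.9, -0.3, 0.0]
ft_force: [-0.5, -0.5, -0.9]
gripper_width: 39.4
```

Emit:
{"name": "play_rows", "arguments": {
  "dp": [
    [0,0,-0.3],
    [0,0,-0.9],
    [0,0,-0.9],
    [0,0,-0.9],
    [0,0,-0.9]
  ],
  "delta_rot": [
    [0,0,0],
    [0,0,0],
    [0,0,-6.7],
    [0,0,-6.7],
    [0,0,-6.7]
  ],
  "fingers": [0.7,0.7,0.7,0.7,0.7]
}}

```text
clock: 10.38
position: [450.9, 84.5, 144.8]
orientation: [179.9, 0.7, 20.8]
ft_force: [0.8, 0.8, -0.7]
gripper_width: 39.1
```

Emit:
{"name": "play_rows", "arguments": {
  "dp": [
    [0,0,0],
    [0,0,0],
    [0,0,0],
    [0,0,0],
    [0,0,0]
  ],
  "delta_rot": [
    [0,0,-6.7],
    [0,0,-6.7],
    [0,0,-6.7],
    [0,0,-6.7],
    [0,0,-6.7]
  ],
  "fingers": [0.7,0.7,0.7,0.7,0.7]
}}

```text
clock: 10.8
position: [457.3, 84.8, 156.9]
orientation: [179.6, -0.3, 55.9]
ft_force: [0.2, -0.3, -0.4]
gripper_width: 39.2
```

Emit:
{"name": "play_rows", "arguments": {
  "dp": [
    [0,0,0],
    [0,0,0],
    [0,0,0],
    [0,0,0],
    [0,0,0]
  ],
  "delta_rot": [
    [0,0,-6.7],
    [0,0,-6.7],
    [0,0,-6.7],
    [0,0,-6.7],
    [0,0,-4]
  ],
  "fingers": [0.7,0.7,0.7,0.7,0.7]
}}

```text
clock: 11.22
position: [457.3, 83.6, 160.5]
orientation: [179.3, -0.1, 88.3]
ft_force: [-0.5, -0.2, -0.0]
gripper_width: 39.3
```

Emit:
{"name": "play_rows", "arguments": {
  "dp": [
    [0.9,0.75,0],
    [0.9,0.75,0],
    [0.9,0.75,0],
    [0.9,0.75,0],
    [0.9,0.75,0]
  ],
  "delta_rot": [
    [0,0,0],
    [0,0,0],
    [0,0,0],
    [0,0,0],
    [0,0,0]
  ],
  "fingers": [0.7,0.7,0.7,0.7,0.7]
}}

```text
clock: 11.63
position: [572.5, 207.6, 163.8]
orientation: [179.6, 0.3, 87.5]
ft_force: [0.6, 0.5, -0.1]
gripper_width: 39.2
```

```bash
python3 -c "
from h import *
s=sensors.state();print(s['position'],s['orientation'],s['gripper_width']);to((625,289,60),87)"
```

```text
[572.49571111 207.6480082  163.80603129] [179.57803273   0.25138038  87.51855206] 39.203263156403494
dp [2.8  1.61 3.46] rot [0.42 0.25 0.52]
```

Emit:
{"name": "play_rows", "arguments": {
  "dp": [
    [0.9,0.5,0],
    [0.9,0.5,0],
    [0.6,0.35,0],
    [0,0,0],
    [0,0,0.9]
  ],
  "delta_rot": [
    [0,0,0],
    [0,0,0],
    [0,0,0],
    [0,0,0],
    [0,0,0]
  ],
  "fingers": [0.7,0.7,0.7,0.7,0.7]
}}

```text
clock: 12.05
position: [625.0, 290.6, 143.5]
orientation: [178.7, -0.2, 87.9]
ft_force: [1.3, -1.1, 1.8]
gripper_width: 39.0
```

Emit:
{"name": "play_rows", "arguments": {
  "dp": [
    [0,0,0.9],
    [0,0,0.9],
    [0,0,0.4],
    [0,0,0],
    [0,0,0]
  ],
  "delta_rot": [
    [0,0,0],
    [0,0,0],
    [0,0,0],
    [0,0,0],
    [0,0,0]
  ],
  "fingers": [0.7,0.7,0.7,0.7,0.7]
}}

```text
clock: 12.47
position: [622.9, 288.2, 72.4]
orientation: [179.1, 0.1, 87.9]
ft_force: [0.6, 0.0, 0.1]
gripper_width: 39.4
```

```bash
python3 -c "
from h import *
s=sensors.state();print(s['position'],s['orientation'],s['gripper_width']);to((625,289,13),87)
c=optics.camera('top')
import numpy as np
save(c,'t4.png',(110,130,350,300),3.2)"
```

```text
[622.92240101 288.23271756  72.44426469] [1.79081579e+02 1.38953199e-01 8.79068025e+01] 39.369574873857566
dp [0.03 0.04 1.98] rot [0.92 0.13 0.91]
```

View pics/t4.png

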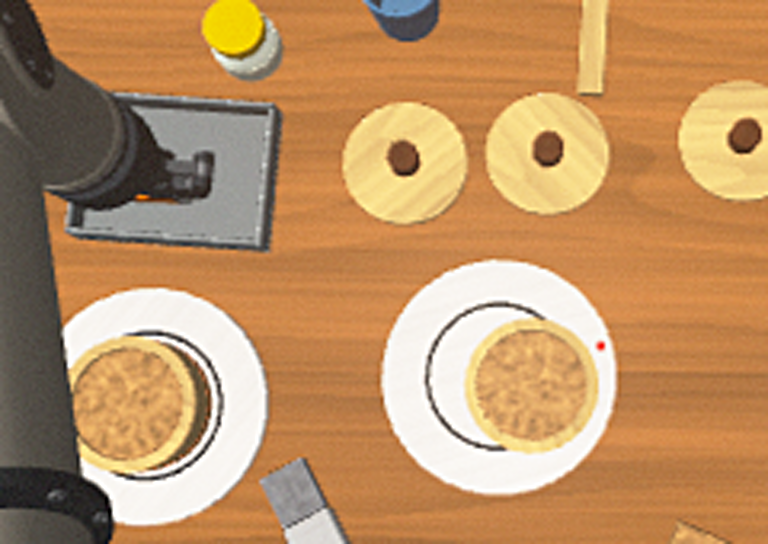

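Emit:
{"name": "play_rows", "arguments": {
  "dp": [
    [0,0,0.8],
    [0,0,0.7],
    [0,0,0.3],
    [0,0,0.1],
    [0,0,0]
  ],
  "delta_rot": [
    [0.9,0,0.9],
    [0,0,0],
    [0,0,0],
    [0,0,0],
    [0,0,0]
  ],
  "fingers": [0.7,0.7,0.7,0.7,0.7]
}}

```text
clock: 12.93
position: [630.9, 289.7, 25.8]
orientation: [179.0, -0.3, 86.9]
ft_force: [-0.2, -0.0, -0.5]
gripper_width: 39.7
```

Emit:
{"name": "play_rows", "arguments": {
  "dp": [
    [0,0,0.1],
    [0,0,0],
    [0,0,0]
  ],
  "delta_rot": [
    [0,0,0],
    [0,0,0],
    [0,0,0]
  ],
  "fingers": [0.7,0.7,0.7]
}}

```text
clock: 13.18
position: [633.4, 290.6, 27.0]
orientation: [178.7, -0.5, 86.9]
ft_force: [0.4, 0.3, -0.2]
gripper_width: 39.4
```

Emit:
{"name": "play_rows", "arguments": {
  "dp": [
    [0,-0.1,0.25],
    [0,-0.05,0.15],
    [0,0,0.1],
    [0,0,0]
  ],
  "delta_rot": [
    [1.2,-0.5,0],
    [0,0,0],
    [0,0,0],
    [0,0,0]
  ],
  "fingers": [0.7,0.7,0.7,0.7]
}}

```text
clock: 13.52
position: [630.1, 291.9, 13.1]
orientation: [179.8, -0.1, 86.9]
ft_force: [-0.1, -0.3, -0.7]
gripper_width: 39.2
```

```bash
python3 -c "
from h import *
s=sensors.state();print(s['ft_force'],s['gripper_width']);to((628,289,13),87)"
```

```text
[-0.11774703 -0.25017235 -0.72563252] 39.15420816201881
dp [-0.1  -0.07  0.  ] rot [ 0.19 -0.08 -0.07]
```

Emit:
{"name": "play_rows", "arguments": {
  "dp": [
    [0,0,0],
    [0,0,0],
    [0,0,-0.9],
    [0,0,-0.9],
    [0,0,-0.9]
  ],
  "delta_rot": [
    [0,0,0],
    [0,0,0],
    [0,0,0],
    [0,0,0],
    [0,0,6]
  ],
  "fingers": [0.35,0.35,0.35,0.35,0.35]
}}

```text
clock: 13.93
position: [623.4, 289.1, 86.3]
orientation: [-179.2, 0.5, 80.8]
ft_force: [0.4, 0.0, -1.4]
gripper_width: 55.7
```

Emit:
{"name": "play_rows", "arguments": {
  "dp": [
    [0,0,-0.9],
    [0,0,-0.9],
    [0,0,-0.3],
    [0,0,0],
    [0,0,0]
  ],
  "delta_rot": [
    [0,0,6],
    [0,0,6],
    [0,0,6],
    [0,0,6],
    [0,0,0]
  ],
  "fingers": [0.3,0.3,0.3,0.3,0.3]
}}

```text
clock: 14.35
position: [628.5, 291.2, 162.5]
orientation: [-180.0, 0.0, 55.5]
ft_force: [0.5, 0.2, -0.2]
gripper_width: 59.7
```

Emit:
{"name": "play_rows", "arguments": {
  "dp": [
    [-0.95,0.18,0],
    [-0.95,0.18,0],
    [-0.95,0.18,0],
    [-0.95,0.18,0],
    [-0.95,0.18,0]
  ],
  "delta_rot": [
    [0,0,0],
    [0,0,0],
    [0,0,0],
    [0,0,0],
    [0,0,0]
  ],
  "fingers": [0.3,0.3,0.3,0.3,0.3]
}}

```text
clock: 14.77
position: [569.0, 164.4, 159.4]
orientation: [-179.8, -0.3, 57.3]
ft_force: [0.3, -0.0, 0.3]
gripper_width: 59.7
```

Emit:
{"name": "play_rows", "arguments": {
  "dp": [
    [-0.95,0.18,0],
    [-0.95,0.18,0],
    [-0.95,0.18,0],
    [-0.95,0.18,0],
    [-0.95,0.18,0]
  ],
  "delta_rot": [
    [0,0,0],
    [0,0,0],
    [0,0,0],
    [0,0,0],
    [0,0,0]
  ],
  "fingers": [0.3,0.3,0.3,0.3,0.3]
}}

```text
clock: 15.18
position: [509.8, 23.6, 156.8]
orientation: [-179.7, -0.2, 58.3]
ft_force: [0.8, -0.3, 0.1]
gripper_width: 59.9
```

Emit:
{"name": "play_rows", "arguments": {
  "dp": [
    [-0.95,0.18,0],
    [-0.95,0.18,0],
    [-0.95,0.18,0],
    [-0.95,0.18,0],
    [-0.95,0.18,0]
  ],
  "delta_rot": [
    [0,0,0],
    [0,0,0],
    [0,0,0],
    [0,0,0],
    [0,0,0]
  ],
  "fingers": [0.3,0.3,0.3,0.3,0.3]
}}

```text
clock: 15.6
position: [453.1, -118.1, 155.1]
orientation: [-179.6, -0.1, 59.3]
ft_force: [1.6, -0.9, -0.8]
gripper_width: 59.7
```

```bash
python3 -c "
from h import *
s=sensors.state();print(s['position'],s['orientation'],s['gripper_width']);to((402,-271.5,100),57)
c=optics.camera('top');blocks(c)
print([(d['centre'],d['confidence']) for d in optics.spot_point(c,'spacer_a')])"
```

```text
[ 453.12458053 -118.09064196  155.08281148] [-1.79576083e+02 -1.34480412e-01  5.92719628e+01] 59.68927948292033
dp [-5.27  1.16  1.82] rot [-0.43 -0.13  2.27]
orange 63 [623.7 283.1] [array([623. , 283.5]), array([15.7, 36.3]), np.float64(0.9)]
[([162.6, 191.4], 0.45)]
```

Emit:
{"name": "play_rows", "arguments": {
  "dp": [
    [-0.9,0.2,0],
    [-0.9,0.2,0],
    [-0.9,0.2,0],
    [-0.9,0.2,0],
    [-0.9,0.2,0]
  ],
  "delta_rot": [
    [0,0,2.2],
    [0,0,0],
    [0,0,0],
    [0,0,0],
    [0,0,0]
  ],
  "fingers": [0.3,0.3,0.3,0.3,0.3]
}}

```text
clock: 16.12
position: [405.2, -248.4, 153.6]
orientation: [-179.5, -0.3, 58.0]
ft_force: [-0.8, 0.1, -0.3]
gripper_width: 59.7
```

Emit:
{"name": "play_rows", "arguments": {
  "dp": [
    [-0.3,0.1,0.5],
    [0,0,0.9],
    [0,0,0.7],
    [0,0,0.4],
    [0,0,0]
  ],
  "delta_rot": [
    [0,0,0],
    [0,0,0],
    [0,0,0],
    [0,0,0],
    [0,0,0]
  ],
  "fingers": [0.3,0.3,0.3,0.3,0.3]
}}

```text
clock: 16.53
position: [400.5, -265.9, 77.2]
orientation: [-179.9, -0.1, 58.0]
ft_force: [0.2, 0.0, -0.6]
gripper_width: 59.9
```

```bash
python3 -c "
from h import *
s=sensors.state();print(s['position'],s['orientation'],s['gripper_width']);to((401.5,-271.5,50),57)"
```

```text
[ 400.49714101 -265.85738319   77.17296199] [-1.79854714e+02 -6.65246496e-02  5.79692730e+01] 59.89316435806424
dp [-0.14  0.13  0.91] rot [-0.15 -0.07  0.97]
```

Emit:
{"name": "play_rows", "arguments": {
  "dp": [
    [-0.14,0.13,0],
    [0,0,0.5],
    [0,0,0.4],
    [0,0,0.1],
    [0,0,0]
  ],
  "delta_rot": [
    [0,0,1],
    [0,0,0],
    [0,0,0],
    [0,0,0],
    [0,0,0]
  ],
  "fingers": [0.3,0.3,0.3,0.3,0.3]
}}

```text
clock: 16.95
position: [405.4, -272.2, 49.0]
orientation: [179.9, -0.1, 57.3]
ft_force: [-0.2, -0.3, 0.8]
gripper_width: 60.0
```

```bash
python3 -c "
from h import *
s=sensors.state();print(s['position'],s['orientation'],s['gripper_width']);to((401.5,-271.5,26),57)
save(optics.camera('scene'),'s5.png',(190,110,310,200),5)"
```

```text
[ 405.41474517 -272.21513308   48.96318362] [ 1.79857517e+02 -1.23208734e-01  5.73061546e+01] 59.98126621039019
dp [-0.05 -0.12  0.77] rot [ 0.14 -0.12  0.31]
```

View pics/s5.png

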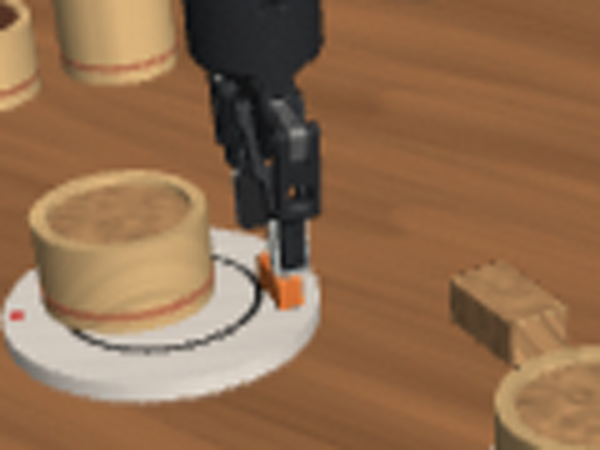

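Emit:
{"name": "play_rows", "arguments": {
  "dp": [
    [-0.05,-0.15,0.2],
    [0,-0.03,0.25],
    [0,0,0.2],
    [0,0,0.1],
    [0,0,0]
  ],
  "delta_rot": [
    [0,0,0.3],
    [0,0,0],
    [0,0,0],
    [0,0,0],
    [0,0,0]
  ],
  "fingers": [0.3,0.3,0.3,0.3,0.3]
}}

```text
clock: 17.42
position: [402.4, -271.6, 27.8]
orientation: [179.5, -0.2, 57.1]
ft_force: [0.3, -1.0, -0.1]
gripper_width: 59.6
```

Emit:
{"name": "play_rows", "arguments": {
  "dp": [
    [0,0,0],
    [0,0,0],
    [0,0,0],
    [0,0,0]
  ],
  "delta_rot": [
    [0,0,0],
    [0,0,0],
    [0,0,0],
    [0,0,0]
  ],
  "fingers": [0.7,0.7,0.7,0.7]
}}

```text
clock: 17.75
position: [402.6, -271.8, 27.9]
orientation: [179.5, -0.2, 57.1]
ft_force: [0.6, 0.4, 0.0]
gripper_width: 39.4
```

Emit:
{"name": "play_rows", "arguments": {
  "dp": [
    [0,0,-0.4],
    [0,0,-0.9],
    [0,0,-0.9],
    [0,0,-0.9],
    [0,0,-0.9]
  ],
  "delta_rot": [
    [0,0,0],
    [0,0,0],
    [0,0,0],
    [0,0,0],
    [0,0,0]
  ],
  "fingers": [0.7,0.7,0.7,0.7,0.7]
}}

```text
clock: 18.17
position: [396.2, -268.1, 145.9]
orientation: [-179.6, -0.0, 57.0]
ft_force: [0.2, -0.4, 0.3]
gripper_width: 39.1
```

Emit:
{"name": "play_rows", "arguments": {
  "dp": [
    [0.9,-0.12,-0.2],
    [0.95,-0.12,0],
    [0.95,-0.12,0],
    [0.95,-0.12,0],
    [0.95,-0.12,0]
  ],
  "delta_rot": [
    [0,0,0],
    [0,0,0],
    [0,0,0],
    [0,0,0],
    [0,0,0]
  ],
  "fingers": [0.7,0.7,0.7,0.7,0.7]
}}

```text
clock: 18.58
position: [461.9, -149.3, 162.2]
orientation: [179.2, -0.0, 55.8]
ft_force: [0.4, -0.7, 0.4]
gripper_width: 39.5
```

Emit:
{"name": "play_rows", "arguments": {
  "dp": [
    [0.95,-0.12,0],
    [0.95,-0.12,0],
    [0.95,-0.12,0],
    [0.95,-0.12,0],
    [0.95,-0.12,0]
  ],
  "delta_rot": [
    [0,0,0],
    [0,0,0],
    [0,0,0],
    [0,0,0],
    [0,0,0]
  ],
  "fingers": [0.7,0.7,0.7,0.7,0.7]
}}

```text
clock: 19.0
position: [529.3, -14.9, 163.3]
orientation: [179.1, -0.2, 55.7]
ft_force: [0.3, -0.4, -0.7]
gripper_width: 39.3
```

Emit:
{"name": "play_rows", "arguments": {
  "dp": [
    [0.95,-0.12,0],
    [0.95,-0.12,0],
    [0.95,-0.12,0],
    [0.95,-0.12,0],
    [0.95,-0.12,0]
  ],
  "delta_rot": [
    [0,0,0],
    [0,0,0],
    [0,0,0],
    [0,0,0],
    [0,0,0]
  ],
  "fingers": [0.7,0.7,0.7,0.7,0.7]
}}

```text
clock: 19.42
position: [596.4, 120.0, 163.4]
orientation: [179.1, -0.2, 55.7]
ft_force: [0.2, -1.8, 1.0]
gripper_width: 38.9
```

Emit:
{"name": "play_rows", "arguments": {
  "dp": [
    [0,0,0],
    [0,0,0],
    [0,0,0],
    [0,0,0],
    [0,0,0]
  ],
  "delta_rot": [
    [0,0,-6],
    [0,0,-6],
    [0,0,-6],
    [0,0,-6],
    [0,0,-6]
  ],
  "fingers": [0.7,0.7,0.7,0.7,0.7]
}}

```text
clock: 19.83
position: [597.6, 134.4, 160.7]
orientation: [179.2, 0.0, 88.1]
ft_force: [0.1, -0.9, -0.5]
gripper_width: 39.3
```

```bash
python3 -c "
from h import *
s=sensors.state();print(s['position'],s['orientation'],s['gripper_width']);to((672,287,80),87)"
```

```text
[597.60786734 134.39812146 160.66569588] [1.79234867e+02 2.40939273e-02 8.80633181e+01] 39.315196479638445
dp [5.17 2.27 2.72] rot [0.77 0.02 1.06]
```

Emit:
{"name": "play_rows", "arguments": {
  "dp": [
    [0.9,0.4,0],
    [0.9,0.4,0],
    [0.9,0.4,0],
    [0.9,0.4,0],
    [0.9,0.4,0]
  ],
  "delta_rot": [
    [0.7,0,1],
    [0,0,0],
    [0,0,0],
    [0,0,0],
    [0,0,0]
  ],
  "fingers": [0.7,0.7,0.7,0.7,0.7]
}}

```text
clock: 20.25
position: [664.0, 257.1, 159.0]
orientation: [-179.7, 0.5, 86.3]
ft_force: [0.5, 0.5, -0.3]
gripper_width: 39.6
```

Emit:
{"name": "play_rows", "arguments": {
  "dp": [
    [0.5,0.25,0],
    [0,0,0.8],
    [0,0,0.8],
    [0,0,0.5],
    [0,0,0]
  ],
  "delta_rot": [
    [0,0,0],
    [0,0,0],
    [0,0,0],
    [0,0,0],
    [0,0,0]
  ],
  "fingers": [0.7,0.7,0.7,0.7,0.7]
}}

```text
clock: 20.67
position: [673.6, 285.2, 91.5]
orientation: [-179.8, 0.1, 87.0]
ft_force: [-0.3, 0.6, -0.4]
gripper_width: 39.2
```

```bash
python3 -c "
from h import *
s=sensors.state();print(s['position'],s['orientation'],s['gripper_width']);to((670,287,40),87)"
```

```text
[673.6307492  285.21070963  91.47316556] [-1.79821236e+02  7.38737549e-02  8.70241939e+01] 39.24628505096522
dp [ 0.06 -0.12  1.72] rot [-0.18  0.07  0.02]
```

Emit:
{"name": "play_rows", "arguments": {
  "dp": [
    [0.05,-0.15,0.7],
    [0,0,0.6],
    [0,0,0.4],
    [0,0,0.2],
    [0,0,0]
  ],
  "delta_rot": [
    [0,0,0],
    [0,0,0],
    [0,0,0],
    [0,0,0],
    [0,0,0]
  ],
  "fingers": [0.7,0.7,0.7,0.7,0.7]
}}

```text
clock: 21.08
position: [670.1, 286.8, 34.4]
orientation: [-179.9, 0.1, 87.0]
ft_force: [-0.1, -0.4, -1.5]
gripper_width: 39.2
```

```bash
python3 -c "
from h import *
s=sensors.state();print(s['position'],s['orientation'],s['gripper_width']);to((671,287,13),87)"
```

```text
[670.12523575 286.79219936  34.42972101] [-1.79945129e+02  6.90564549e-02  8.69992599e+01] 39.22497775792766
dp [0.01 0.03 0.71] rot [-0.05  0.07 -0.  ]
```

Emit:
{"name": "play_rows", "arguments": {
  "dp": [
    [0,0,0.3],
    [0,0,0.2],
    [0,0,0.1],
    [0,0,0.05],
    [0,0,0]
  ],
  "delta_rot": [
    [0,0,0],
    [0,0,0],
    [0,0,0],
    [0,0,0],
    [0,0,0]
  ],
  "fingers": [0.7,0.7,0.7,0.7,0.7]
}}

```text
clock: 21.5
position: [673.1, 286.8, 17.2]
orientation: [179.7, -0.1, 86.9]
ft_force: [-0.7, -0.5, -0.8]
gripper_width: 39.3
```

Emit:
{"name": "play_rows", "arguments": {
  "dp": [
    [0,0,0.05],
    [0,0,0],
    [0,0,0],
    [0,0,0],
    [0,0,-0.4]
  ],
  "delta_rot": [
    [0,0,0],
    [0,0,0],
    [0,0,0],
    [0,0,0],
    [0,0,0]
  ],
  "fingers": [0.7,0.7,0.35,0.35,0.35]
}}

```text
clock: 21.92
position: [672.2, 286.5, 26.9]
orientation: [179.8, 0.0, 86.9]
ft_force: [-0.8, -0.3, -1.3]
gripper_width: 55.6
```

Emit:
{"name": "play_rows", "arguments": {
  "dp": [
    [0,0,-0.9],
    [0,0,-0.9],
    [0,0,-0.9],
    [0,0,-0.9],
    [0,0,-0.5]
  ],
  "delta_rot": [
    [0,0,0],
    [0,0,0],
    [0,0,5],
    [0,0,5],
    [0,0,5]
  ],
  "fingers": [0.35,0.35,0.35,1,1]
}}

```text
clock: 22.33
position: [670.1, 285.8, 156.4]
orientation: [-179.9, 0.1, 71.4]
ft_force: [0.6, -0.4, 1.1]
gripper_width: 32.2
```

```bash
python3 -c "
from h import *
s=sensors.state();print(s['position'],s['orientation'],s['gripper_width'])
c=optics.camera('top');blocks(c)
c,a,b=rep(1,c,near=(474,-7));c,a,b=rep(2,c,near=(448,-353));"
```

```text
[670.09194628 285.81245305 156.41752809] [-1.79947315e+02  8.96871708e-02  7.13662278e+01] 32.19866310635104
t 22.4 tcp [671.9 286.5 160. ] [ 1.798e+02 -1.000e-01  7.120e+01] F [ 0.7 -0.5  2.3]
tub [474.4  -6.8] 140 wheel [482.7  19.3] need(world) [ 8.3 26.1] need(tool) [27.4 -0.5] tub-tcp(tool) [-341.2  -92.5]
t 22.4 tcp [671.9 286.5 160. ] [ 1.798e+02 -1.000e-01  7.120e+01] F [ 0.7 -0.5  2.3]
tub [ 448.2 -353.2] 146 wheel [ 445.8 -329.4] need(world) [-2.5 23.8] need(tool) [ 21.7 -10. ] tub-tcp(tool) [-677.6   -5.8]
```

Emit:
{"name": "play_rows", "arguments": {
  "dp": [
    [-0.95,-0.2,0],
    [-0.95,-0.2,0],
    [-0.95,-0.2,0],
    [-0.95,-0.2,0],
    [-0.95,-0.2,0]
  ],
  "delta_rot": [
    [0,0,0],
    [0,0,0],
    [0,0,0],
    [0,0,0],
    [0,0,0]
  ],
  "fingers": [1,1,1,1,1]
}}

```text
clock: 22.8
position: [599.7, 167.9, 164.1]
orientation: [179.2, -0.9, 72.3]
ft_force: [0.0, -0.5, 0.8]
gripper_width: 0.1
```

Emit:
{"name": "play_rows", "arguments": {
  "dp": [
    [-0.95,-0.2,0],
    [-0.95,-0.2,0],
    [-0.95,-0.2,0],
    [-0.95,-0.2,0],
    [-0.95,-0.2,0]
  ],
  "delta_rot": [
    [0,0,0],
    [0,0,0],
    [0,0,0],
    [0,0,0],
    [0,0,0]
  ],
  "fingers": [1,1,1,1,1]
}}

```text
clock: 23.22
position: [524.6, 35.8, 165.7]
orientation: [178.8, -1.2, 72.7]
ft_force: [0.4, 0.9, 0.5]
gripper_width: -0.2
```

Emit:
{"name": "play_rows", "arguments": {
  "dp": [
    [-0.95,-0.2,0],
    [-0.95,-0.2,0],
    [-0.95,-0.2,0],
    [-0.95,-0.2,0],
    [0,0,0]
  ],
  "delta_rot": [
    [0,0,0],
    [0,0,0],
    [0,0,0],
    [0,0,0],
    [0,0,6.9]
  ],
  "fingers": [1,1,1,1,1]
}}

```text
clock: 23.63
position: [461.9, -77.9, 167.3]
orientation: [178.6, -1.4, 65.4]
ft_force: [1.1, -0.5, -0.5]
gripper_width: -0.3
```

Emit:
{"name": "play_rows", "arguments": {
  "dp": [
    [0,0,0],
    [0,0,0],
    [0,0,0],
    [0,0,0],
    [0,0,0]
  ],
  "delta_rot": [
    [0,0,6.9],
    [0,0,6.9],
    [0,0,6.9],
    [0,0,6.9],
    [0,0,6.9]
  ],
  "fingers": [1,1,1,1,1]
}}

```text
clock: 24.05
position: [460.8, -82.6, 172.1]
orientation: [179.6, -2.4, 29.9]
ft_force: [0.4, -0.8, -0.4]
gripper_width: -0.1
```

Emit:
{"name": "play_rows", "arguments": {
  "dp": [
    [0,0,0],
    [0,0,0],
    [0,0,0],
    [0,0,0],
    [0,0,0]
  ],
  "delta_rot": [
    [0,0,6.9],
    [0,0,6.9],
    [0,0,6.9],
    [0,0,6.9],
    [0,0,6.9]
  ],
  "fingers": [1,1,1,1,1]
}}

```text
clock: 24.47
position: [461.6, -83.3, 176.4]
orientation: [-178.8, -2.6, -6.0]
ft_force: [-0.4, -0.2, -0.6]
gripper_width: -0.1
```

```bash
python3 -c "
from h import *
s=sensors.state();print(s['position'],s['orientation'],s['gripper_width']);to((450,-83,80),-17.6)"
```

```text
[461.55899104 -83.27146782 176.39310235] [-178.75968867   -2.6283839    -5.95700276] -0.1342548427263185
dp [-0.53  0.1   3.19] rot [-1.5  -2.49 11.67]
```

Emit:
{"name": "play_rows", "arguments": {
  "dp": [
    [0,0,0],
    [0,0,0],
    [-0.35,0.1,0.6],
    [0,0,0.9],
    [0,0,0.9]
  ],
  "delta_rot": [
    [-0.8,-1.2,5.8],
    [-0.7,-1.2,5.8],
    [0,0,0],
    [0,0,0],
    [0,0,0]
  ],
  "fingers": [1,1,1,1,1]
}}

```text
clock: 24.88
position: [458.8, -84.0, 112.7]
orientation: [-179.5, -1.3, -18.1]
ft_force: [0.9, 0.7, -0.5]
gripper_width: -0.2
```

Emit:
{"name": "play_rows", "arguments": {
  "dp": [
    [0,0,0.9],
    [0,0,0.4],
    [0,0,0.2],
    [0,0,0],
    [0,0,0]
  ],
  "delta_rot": [
    [0,0,0],
    [0,0,0],
    [0,0,0],
    [0,0,0],
    [0,0,0]
  ],
  "fingers": [1,1,1,1,1]
}}

```text
clock: 25.3
position: [457.6, -82.9, 64.8]
orientation: [-179.5, -1.1, -17.9]
ft_force: [0.4, -0.2, 0.5]
gripper_width: -0.2
```

```bash
python3 -c "
from h import *
s=sensors.state();to((450,-83,42),-17.6);c,a,b=rep(1,near=(474,-7))"
```

```text
dp [-0.26  0.09  0.75] rot [-0.53 -1.09 -0.28]
t 25.4 tcp [457.9 -82.9  65. ] [-179.5   -1.1  -17.9] F [0.  0.3 0.8]
tub [474.4  -6.6] 147 wheel [482.9  19.3] need(world) [ 8.4 25.8] need(tool) [  0.1 -27.2] tub-tcp(tool) [ -7.7 -77.7]
```

Emit:
{"name": "play_rows", "arguments": {
  "dp": [
    [-0.26,0,0.4],
    [-0.02,0,0.3],
    [0,0,0.05],
    [0,-0.1,0],
    [0,-0.1,0]
  ],
  "delta_rot": [
    [-0.5,-1.1,0],
    [0,0,0],
    [0,0,0],
    [0,0,0],
    [0,0,0]
  ],
  "fingers": [1,1,1,1,1]
}}

```text
clock: 25.77
position: [454.2, -74.6, 43.3]
orientation: [-179.9, -0.3, -17.9]
ft_force: [0.1, 0.1, 0.5]
gripper_width: 0.0
```

```bash
python3 -c "
from h import *
s=sensors.state();to((450,-83,42),-17.6);c,a,b=rep(1,near=(474,-7))"
```

```text
dp [-0.05  0.31  0.04] rot [-0.13 -0.29 -0.28]
t 25.8 tcp [454.5 -73.8  43.4] [-179.8   -0.3  -17.8] F [0.1 0.  0. ]
tub [474.4  -6.6] 143 wheel [483.   19.4] need(world) [ 8.5 26. ] need(tool) [  0.2 -27.3] tub-tcp(tool) [ -1.6 -70.1]
```

Remaining travel ≈ 5.7 + 27.3 = 33 mm; go 27 first.

Emit:
{"name": "play_rows", "arguments": {
  "dp": [
    [-0.05,-0.06,0],
    [0,-0.06,0],
    [0,-0.06,0],
    [0,-0.06,0],
    [0,-0.06,0]
  ],
  "delta_rot": [
    [0,-0.3,0],
    [0,0,0],
    [0,0,0],
    [0,0,0],
    [0,0,0]
  ],
  "fingers": [1,1,1,1,1]
}}

```text
clock: 26.23
position: [456.8, -64.1, 44.1]
orientation: [-179.8, -0.1, -17.8]
ft_force: [-0.5, -0.5, 0.7]
gripper_width: 0.1
```

Emit:
{"name": "play_rows", "arguments": {
  "dp": [
    [0,-0.06,0],
    [0,-0.06,0],
    [0,-0.06,0],
    [0,-0.06,0],
    [0,-0.06,0]
  ],
  "delta_rot": [
    [0,0,0],
    [0,0,0],
    [0,0,0],
    [0,0,0],
    [0,0,0]
  ],
  "fingers": [1,1,1,1,1]
}}

```text
clock: 26.65
position: [459.3, -56.1, 44.1]
orientation: [-180.0, -0.1, -17.8]
ft_force: [0.1, -2.0, -0.8]
gripper_width: -0.1
```

Emit:
{"name": "play_rows", "arguments": {
  "dp": [
    [0,-0.06,0],
    [0,-0.06,0],
    [0,-0.06,0],
    [0,-0.06,0],
    [0,0,0]
  ],
  "delta_rot": [
    [0,0,0],
    [0,0,0],
    [0,0,0],
    [0,0,0],
    [0,0,0]
  ],
  "fingers": [1,1,1,1,1]
}}

```text
clock: 27.07
position: [461.7, -48.2, 44.1]
orientation: [-180.0, -0.0, -17.8]
ft_force: [-0.6, -1.4, 0.4]
gripper_width: -0.1
```

```bash
python3 -c "
from h import *
c,a,b=rep(1,near=(480,10))"
```

```text
t 27.1 tcp [461.7 -48.2  44.2] [-1.799e+02 -1.000e-01 -1.780e+01] F [-0.3 -0.2  0.5]
tub [480.8  11. ] 116 wheel [482.9  19.4] need(world) [2.  8.3] need(tool) [-0.6 -8.6] tub-tcp(tool) [  0.  -62.2]
```

Emit:
{"name": "play_rows", "arguments": {
  "dp": [
    [0,-0.06,0],
    [0,-0.06,0],
    [0,-0.05,0],
    [0,-0.05,0],
    [0,0,0]
  ],
  "delta_rot": [
    [0,0,0],
    [0,0,0],
    [0,0,0],
    [0,0,0],
    [0,0,0]
  ],
  "fingers": [1,1,1,1,1]
}}

```text
clock: 27.53
position: [463.9, -41.6, 44.2]
orientation: [-180.0, -0.1, -17.8]
ft_force: [-0.4, -0.4, 0.7]
gripper_width: 0.4
```

```bash
python3 -c "
from h import *
c,a,b=rep(1,near=(482,17))"
```

```text
t 27.6 tcp [463.8 -41.6  44.1] [-180.    -0.   -17.9] F [-0.3 -0.1 -0.6]
tub [481.4  17.9] 129 wheel [482.7  19.2] need(world) [1.3 1.3] need(tool) [ 0.8 -1.6] tub-tcp(tool) [ -1.5 -62. ]
```

Emit:
{"name": "play_rows", "arguments": {
  "dp": [
    [0,-0.04,0],
    [0,-0.02,0],
    [0,0,0],
    [0,0,0]
  ],
  "delta_rot": [
    [0,0,0],
    [0,0,0],
    [0,0,0],
    [0,0,0]
  ],
  "fingers": [1,1,1,1]
}}

```text
clock: 27.92
position: [464.4, -39.9, 44.2]
orientation: [-180.0, -0.0, -17.9]
ft_force: [-0.0, -0.2, -0.2]
gripper_width: -0.2
```

Emit:
{"name": "play_rows", "arguments": {
  "dp": [
    [0,0.4,0],
    [0,0.9,0],
    [0,0.3,-0.9],
    [0,0,-0.9],
    [0,0,-0.9]
  ],
  "delta_rot": [
    [0,0,0],
    [0,0,0],
    [0,0,0],
    [0,0,-6],
    [0,0,-6]
  ],
  "fingers": [1,1,1,1,1]
}}

```text
clock: 28.33
position: [444.6, -84.0, 121.9]
orientation: [-179.9, 0.8, -5.3]
ft_force: [1.1, 1.2, 0.1]
gripper_width: -0.4
```

Emit:
{"name": "play_rows", "arguments": {
  "dp": [
    [0,0,-0.7],
    [0,0,0],
    [0,0.5,0],
    [0,0.9,0],
    [0,0.9,0]
  ],
  "delta_rot": [
    [0,0,-6],
    [0,0,-6],
    [0,0,0],
    [0,0,0],
    [0,0,0]
  ],
  "fingers": [1,1,1,1,1]
}}

```text
clock: 28.75
position: [460.9, -146.1, 151.2]
orientation: [-179.4, -0.4, 8.3]
ft_force: [0.7, -0.4, 0.1]
gripper_width: -0.1
```

Emit:
{"name": "play_rows", "arguments": {
  "dp": [
    [0,0.95,0],
    [0,0.95,0],
    [0,0.95,0],
    [0,0.95,0],
    [0,0.95,0]
  ],
  "delta_rot": [
    [0,0,0],
    [0,0,0],
    [0,0,0],
    [0,0,0],
    [0,0,0]
  ],
  "fingers": [1,1,1,1,1]
}}

```text
clock: 29.17
position: [485.2, -288.5, 150.0]
orientation: [-179.1, -0.7, 8.7]
ft_force: [1.5, -0.4, 0.5]
gripper_width: -0.2
```

```bash
python3 -c "
from h import *
c,a,b=rep(1,near=(482,18));rep(0,c,near=(456,302));rep(2,c,near=(448,-353));blocks(c);to((456.6,-433,100),6)
c=optics.camera('scene')
for i,W in enumerate([(456.7,304.2),(483.8,21.7)]):
  a,_=fitw(c,W,3);b,_=fit(c,W,TB[:1],8);print('scene',b-a,a)"
```

```text
t 29.2 tcp [ 484.2 -297.   150.4] [-179.6   -0.7    8.3] F [ 1.  -6.8  1.7]
tub [481.5  18.3] 174 wheel [482.9  19.4] need(world) [1.4 1.1] need(tool) [ 1.6 -0.9] tub-tcp(tool) [  42.8 -312.4]
t 29.2 tcp [ 484.2 -297.   150.4] [-179.6   -0.7    8.3] F [ 1.  -6.8  1.7]
tub [456.  301.4] 179 wheel [455.7 301.7] need(world) [-0.2  0.3] need(tool) [-0.2 -0.3] tub-tcp(tool) [  58.5 -596.2]
t 29.2 tcp [ 484.2 -297.   150.4] [-179.6   -0.7    8.3] F [ 1.  -6.8  1.7]
tub [ 448.6 -352.7] 90 wheel [ 445.7 -329.2] need(world) [-2.9 23.5] need(tool) [  0.5 -23.7] tub-tcp(tool) [-43.3  49.9]
orange 59 [667.6 277.5] [array([667.6, 278.7]), array([36.7, 14.5]), np.float64(85.1)]
orange 60 [623.7 283.1] [array([623.7, 283.5]), array([37.3, 14.6]), np.float64(86.4)]
dp [-1.59  4.36  1.63] rot [-0.37 -0.68  2.31]
scene [ 0.35031129 -0.09845468] [456.47105033 304.06139274]
scene [ 0.20843075 -0.31776012] [483.74419664  21.61356232]
```

Emit:
{"name": "play_rows", "arguments": {
  "dp": [
    [-0.3,0.85,0],
    [-0.3,0.85,0],
    [-0.3,0.85,0],
    [-0.3,0.85,0],
    [-0.3,0.85,0]
  ],
  "delta_rot": [
    [-0.4,-0.7,2.3],
    [0,0,0],
    [0,0,0],
    [0,0,0],
    [0,0,0]
  ],
  "fingers": [1,1,1,1,1]
}}

```text
clock: 29.68
position: [460.5, -417.2, 146.7]
orientation: [-179.1, -0.2, 6.8]
ft_force: [1.2, -0.4, 0.2]
gripper_width: 0.2
```

Emit:
{"name": "play_rows", "arguments": {
  "dp": [
    [0,0,0],
    [0,0,0.9],
    [0,0,0.9],
    [0,0,0.5],
    [0,0,0]
  ],
  "delta_rot": [
    [0,0,0],
    [0,0,0],
    [0,0,0],
    [0,0,0],
    [0,0,0]
  ],
  "fingers": [1,1,1,1,1]
}}

```text
clock: 30.1
position: [458.9, -422.4, 77.1]
orientation: [-179.4, -0.4, 6.3]
ft_force: [0.1, 0.3, -0.7]
gripper_width: 0.1
```

```bash
python3 -c "
from h import *
c,a,b=rep(2,near=(448,-353));to((456.6,-433,42),6)"
```

```text
t 30.1 tcp [ 459.6 -422.6   78.4] [-179.5   -0.4    6.3] F [0.2 0.6 0.5]
tub [ 448.2 -353.2] 146 wheel [ 445.7 -329.6] need(world) [-2.5 23.6] need(tool) [  0.1 -23.7] tub-tcp(tool) [ -3.7 -70.2]
dp [-0.15  0.34  1.21] rot [-0.52 -0.42  0.31]
```

Emit:
{"name": "play_rows", "arguments": {
  "dp": [
    [-0.12,0.3,0],
    [0,0,0.5],
    [0,0,0.5],
    [0,0,0.2],
    [0,0,0]
  ],
  "delta_rot": [
    [-0.5,-0.4,0.3],
    [0,0,0],
    [0,0,0],
    [0,0,0],
    [0,0,0]
  ],
  "fingers": [1,1,1,1,1]
}}

```text
clock: 30.57
position: [462.4, -435.0, 48.5]
orientation: [179.4, -0.5, 6.2]
ft_force: [1.1, -0.2, -0.0]
gripper_width: -0.1
```

```bash
python3 -c "
from h import *
c,a,b=rep(2,near=(448,-353));to((456.6,-433,42),6)"
```

```text
t 30.6 tcp [ 462.7 -435.3   49.2] [179.4  -0.5   6.2] F [0.6 0.7 0.1]
tub [ 448.2 -353.2] 146 wheel [ 445.7 -329.4] need(world) [-2.4 23.8] need(tool) [  0.1 -23.9] tub-tcp(tool) [ -5.5 -83.2]
dp [-0.2  -0.1   0.24] rot [ 0.6  -0.53  0.2 ]
```

Emit:
{"name": "play_rows", "arguments": {
  "dp": [
    [-0.2,-0.2,0.15],
    [0,-0.15,0.05],
    [0,-0.07,0],
    [0,-0.06,0],
    [0,-0.06,0]
  ],
  "delta_rot": [
    [0.6,-0.5,0.2],
    [0,0,0],
    [0,0,0],
    [0,0,0],
    [0,0,0]
  ],
  "fingers": [1,1,1,1,1]
}}

```text
clock: 31.03
position: [455.9, -420.8, 46.9]
orientation: [179.8, -0.2, 6.0]
ft_force: [-0.5, -0.6, -0.1]
gripper_width: 0.0
```

Emit:
{"name": "play_rows", "arguments": {
  "dp": [
    [0,-0.06,0],
    [0,-0.06,0],
    [0,-0.06,0],
    [0,-0.06,0],
    [0,-0.06,0]
  ],
  "delta_rot": [
    [0,0,0],
    [0,0,0],
    [0,0,0],
    [0,0,0],
    [0,0,0]
  ],
  "fingers": [1,1,1,1,1]
}}

```text
clock: 31.45
position: [455.5, -411.9, 47.9]
orientation: [179.6, -0.3, 6.0]
ft_force: [1.0, -1.5, 0.0]
gripper_width: 0.1
```

```bash
python3 -c "
from h import *
c,a,b=rep(2,near=(448,-350));to((456.6,-433,42),6)"
```

```text
t 31.5 tcp [ 455.5 -411.5   47.9] [179.6  -0.3   6. ] F [ 0.4  0.1 -0.7]
tub [ 447.9 -350.3] 145 wheel [ 445.7 -329.2] need(world) [-2.1 21.1] need(tool) [  0.1 -21.2] tub-tcp(tool) [ -1.2 -61.7]
dp [-0.04  0.72  0.2 ] rot [ 0.37 -0.31  0.01]
```

Contact reached; 21 mm to go, push 17.

Emit:
{"name": "play_rows", "arguments": {
  "dp": [
    [0,-0.06,0],
    [0,-0.06,0],
    [0,-0.06,0],
    [0,-0.06,0],
    [0,-0.06,0]
  ],
  "delta_rot": [
    [0,0,0],
    [0,0,0],
    [0,0,0],
    [0,0,0],
    [0,0,0]
  ],
  "fingers": [1,1,1,1,1]
}}

```text
clock: 31.92
position: [454.2, -403.4, 48.0]
orientation: [179.5, -0.3, 5.9]
ft_force: [0.3, -1.5, -0.2]
gripper_width: -0.2
```

Emit:
{"name": "play_rows", "arguments": {
  "dp": [
    [0,-0.06,0],
    [0,-0.06,0],
    [0,-0.06,0],
    [0,-0.06,0],
    [0,0,0]
  ],
  "delta_rot": [
    [0,0,0],
    [0,0,0],
    [0,0,0],
    [0,0,0],
    [0,0,0]
  ],
  "fingers": [1,1,1,1,1]
}}

```text
clock: 32.33
position: [453.4, -395.1, 48.0]
orientation: [179.5, -0.3, 6.0]
ft_force: [0.9, -1.0, -0.6]
gripper_width: -0.1
```

```bash
python3 -c "
from h import *
c,a,b=rep(2,near=(446,-335))"
```

```text
t 32.4 tcp [ 453.4 -395.1   48. ] [179.5  -0.3   6. ] F [-0.3  0.4 -0.6]
tub [ 446.  -333.2] 142 wheel [ 445.7 -329. ] need(world) [-0.3  4.2] need(tool) [ 0.1 -4.2] tub-tcp(tool) [ -0.9 -62.3]
```

Emit:
{"name": "play_rows", "arguments": {
  "dp": [
    [0,-0.05,0],
    [0,-0.05,0],
    [0,-0.03,0],
    [0,0,0],
    [0,0,0]
  ],
  "delta_rot": [
    [0,0,0],
    [0,0,0],
    [0,0,0],
    [0,0,0],
    [0,0,0]
  ],
  "fingers": [1,1,1,1,1]
}}

```text
clock: 32.8
position: [453.0, -391.2, 48.0]
orientation: [179.5, -0.3, 5.9]
ft_force: [-0.8, -1.1, 0.2]
gripper_width: -0.3
```

Emit:
{"name": "play_rows", "arguments": {
  "dp": [
    [0,0.4,0],
    [0,0.9,0],
    [0,0.2,-0.9],
    [0,0,-0.9],
    [0,0,-0.9]
  ],
  "delta_rot": [
    [0,0,0],
    [0,0,0],
    [0,0,0],
    [0,0,0],
    [0,0,0]
  ],
  "fingers": [1,1,1,1,0.5]
}}

```text
clock: 33.22
position: [454.1, -428.1, 121.6]
orientation: [-179.3, 0.5, 6.1]
ft_force: [0.8, -1.4, -1.0]
gripper_width: 10.9
```

Emit:
{"name": "play_rows", "arguments": {
  "dp": [
    [0.9,0,-0.5],
    [0.9,0,0],
    [0.9,0,0],
    [0.6,0,0],
    [0,0,0]
  ],
  "delta_rot": [
    [0,0,0],
    [0,0,0],
    [0,0,0],
    [0,0,0],
    [0,0,0]
  ],
  "fingers": [0.5,0.5,0.5,0.5,0.5]
}}

```text
clock: 33.63
position: [555.9, -421.1, 145.6]
orientation: [-179.6, -0.0, 5.7]
ft_force: [1.1, 1.4, -0.2]
gripper_width: 42.5
```

```bash
cat >> h.py <<'E'
def check(name=None):
    ims=[];W=dict(top=[(456,302),(483,19),(446,-329)],scene=[(456.7,304.2),(483.8,21.7),(446.1,-327.7)])
    for n in('top','scene'):
        c=optics.camera(n);o=[]
        for w in W[n]:
            a,_=fitw(c,w,3);b,q=fit(c,a,TB if n=='top' else TB[:1],40);print(n,'tub-wheel',(b-a).round(1),'wheel',a.round(1),round(q))
            o+=[(a,22,58.5,(0,255,0)),(b,77,52,(255,0,0)),(b,22,52,(255,0,255))]
        if name: overlay(c,o,'_'+n+'.png',(110,205,450,300) if n=='top' else (180,120,500,300),2.3);ims.append(cv2.imread('pics/_'+n+'.png'))
    if name:
        w=max(i.shape[1] for i in ims);cv2.imwrite('pics/'+name,np.vstack([cv2.copyMakeBorder(i,0,0,0,w-i.shape[1],cv2.BORDER_CONSTANT) for i in ims]))
E
python3 -c "
from h import *
s=sensors.state();print(s['clock'],s['position'],s['orientation'],s['gripper_width']);check('chk1.png')"
```

```text
33.6333 [ 555.92890374 -421.07015069  145.57865162] [-1.79572161e+02 -1.05520765e-02  5.73003965e+00] 42.510811504476834
top tub-wheel [ 0.2 -0.4] wheel [455.7 301.7] 179
top tub-wheel [-1.4 -1. ] wheel [483.   19.4] 174
top tub-wheel [-0.1  0.3] wheel [ 445.7 -329.1] 136
scene tub-wheel [ 0.4 -0.1] wheel [456.5 304.1] 143
scene tub-wheel [ 0.1 -0.4] wheel [483.7  21.6] 132
scene tub-wheel [-1.3 -0.2] wheel [ 446.4 -327.7] 133
```

View pics/chk1.png

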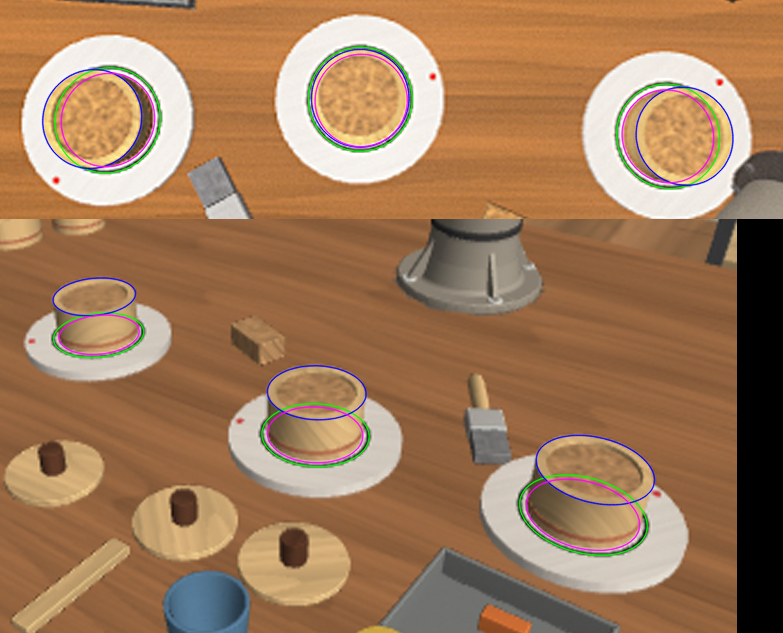

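Emit:
{"name": "play_rows", "arguments": {
  "dp": [
    [0,0,0],
    [0.45,-0.9,0],
    [0.45,-0.9,0],
    [0.45,-0.9,0],
    [0.45,-0.9,0]
  ],
  "delta_rot": [
    [0,0,5.7],
    [0,0,0],
    [0,0,0],
    [0,0,0],
    [0,0,0]
  ],
  "fingers": [0.4,0.4,0.4,0.4,0.4]
}}

```text
clock: 34.15
position: [589.0, -329.3, 144.5]
orientation: [179.9, 1.2, -2.4]
ft_force: [-0.1, -0.1, 0.2]
gripper_width: 51.3
```

Emit:
{"name": "play_rows", "arguments": {
  "dp": [
    [0.45,-0.9,0],
    [0.45,-0.9,0],
    [0.45,-0.9,0],
    [0.45,-0.9,0],
    [0,0,0]
  ],
  "delta_rot": [
    [0,0,0],
    [0,0,0],
    [0,0,0],
    [0,0,0],
    [0,0,0]
  ],
  "fingers": [0.4,0.4,0.4,0.4,0.4]
}}

```text
clock: 34.57
position: [642.8, -215.8, 142.2]
orientation: [-179.6, 1.6, -2.6]
ft_force: [0.0, 1.8, -0.2]
gripper_width: 51.1
```

```bash
python3 -c "
from h import *
s=sensors.state();print(s['position'],s['orientation']);to((684.8,-177.3,80),0)"
```

```text
[ 642.83310517 -215.79896165  142.24655517] [-179.60841945    1.62341121   -2.64075872]
dp [ 1.4  -1.33  2.05] rot [-0.43  1.61 -2.65]
```

Emit:
{"name": "play_rows", "arguments": {
  "dp": [
    [0.7,-0.65,0],
    [0.65,-0.6,0],
    [0,0,0.7],
    [0,0,0.8],
    [0,0,0]
  ],
  "delta_rot": [
    [-0.4,1.6,-2.6],
    [0,0,0],
    [0,0,0],
    [0,0,0],
    [0,0,0]
  ],
  "fingers": [0.4,0.4,0.4,0.4,0.4]
}}

```text
clock: 34.98
position: [678.7, -182.4, 97.0]
orientation: [179.9, 0.2, -0.2]
ft_force: [-0.9, 1.9, -1.2]
gripper_width: 51.3
```

```bash
python3 -c "
from h import *
s=sensors.state();print(s['position'],s['orientation']);to((684.8,-177.3,60),0)"
```

```text
[ 678.72659979 -182.39074068   96.96163116] [179.93187685   0.2177286   -0.24512725]
dp [ 0.21 -0.17  1.23] rot [ 0.07  0.22 -0.24]
```

Emit:
{"name": "play_rows", "arguments": {
  "dp": [
    [0.15,-0.15,0.4],
    [0,0,0.5],
    [0,0,0.4],
    [0,0,0],
    [0,0,0]
  ],
  "delta_rot": [
    [0,0,0],
    [0,0,0],
    [0,0,0],
    [0,0,0],
    [0,0,0]
  ],
  "fingers": [0.4,0.4,0.4,0.4,0.4]
}}

```text
clock: 35.4
position: [679.4, -183.9, 58.1]
orientation: [179.8, 0.3, -0.7]
ft_force: [0.0, 0.3, 1.0]
gripper_width: 51.4
```

```bash
python3 -c "
from h import *
s=sensors.state();print(s['position'],s['orientation']);to((684.8,-177.3,22),0)"
```

```text
[ 679.42645512 -183.93444622   58.10381119] [179.77123226   0.33019353  -0.74729579]
dp [ 0.18 -0.23  1.2 ] rot [ 0.23  0.33 -0.75]
```

Emit:
{"name": "play_rows", "arguments": {
  "dp": [
    [0.18,-0.23,0],
    [0,0,0],
    [0,0,0.3],
    [0,0,0.3],
    [0,0,0]
  ],
  "delta_rot": [
    [0.2,0.3,-0.7],
    [0,0,0],
    [0,0,0],
    [0,0,0],
    [0,0,0]
  ],
  "fingers": [0.4,0.4,0.4,0.4,0.4]
}}

```text
clock: 35.82
position: [687.5, -178.2, 42.6]
orientation: [179.9, -0.3, -0.0]
ft_force: [-0.9, -0.3, -0.4]
gripper_width: 51.3
```

```bash
python3 -c "
from h import *
s=sensors.state();print(s['position'],s['orientation']);to((684.8,-177.3,22),0)
save(optics.camera('scene'),'s6.png',(140,150,280,255),5)"
```

```text
[ 687.47216186 -178.20255523   42.6199107 ] [ 1.79876361e+02 -3.47496869e-01 -1.89379668e-02]
dp [-0.09 -0.03  0.69] rot [ 0.12 -0.35 -0.02]
```

View pics/s6.png

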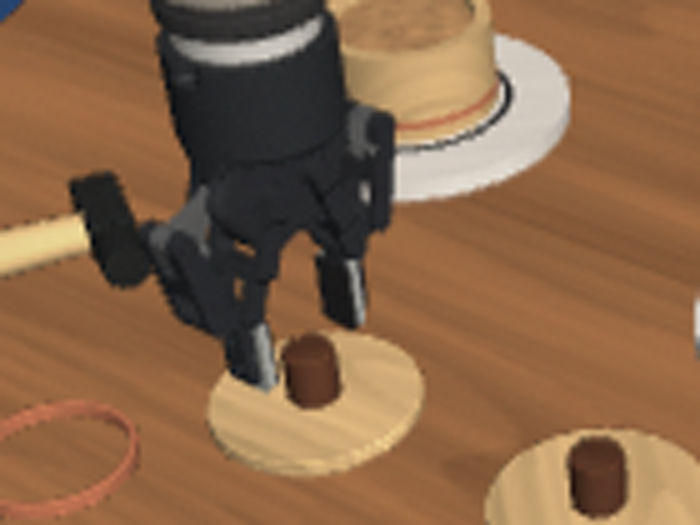

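Emit:
{"name": "play_rows", "arguments": {
  "dp": [
    [-0.09,-0.03,0.25],
    [-0.02,0,0.2],
    [0,0,0.15],
    [0,0,0.05],
    [0,0,0]
  ],
  "delta_rot": [
    [0,-0.3,0],
    [0,0,0],
    [0,0,0],
    [0,0,0],
    [0,0,0]
  ],
  "fingers": [0.4,0.4,0.4,0.4,0.4]
}}

```text
clock: 36.28
position: [684.0, -177.4, 21.5]
orientation: [179.9, -0.0, -0.0]
ft_force: [-0.5, 0.5, -0.7]
gripper_width: 51.3
```

```bash
python3 -c "
from h import *
s=sensors.state();print(s['position'],s['orientation'],s['ft_force']);to((684.8,-177.3,23),0)"
```

```text
[ 683.98109423 -177.39788387   21.46168482] [ 1.79858502e+02 -2.65958020e-02 -2.07001038e-02] [-0.52011598  0.50319634 -0.65204615]
dp [ 0.03 -0.   -0.05] rot [ 0.14 -0.03 -0.02]
```

Emit:
{"name": "play_rows", "arguments": {
  "dp": [
    [0,0,0],
    [0,0,0],
    [0,0,0],
    [0,0,0],
    [0,0,0]
  ],
  "delta_rot": [
    [0,0,0],
    [0,0,0],
    [0,0,0],
    [0,0,0],
    [0,0,0]
  ],
  "fingers": [0.9,0.9,0.9,0.9,0.9],
  "newtons": 50
}}

```text
clock: 36.7
position: [684.2, -177.6, 21.7]
orientation: [179.8, -0.1, -0.0]
ft_force: [0.4, -0.3, -0.8]
gripper_width: 24.3
```

Emit:
{"name": "play_rows", "arguments": {
  "dp": [
    [0,0,-0.3],
    [0,0,-0.6],
    [0,0,-0.9],
    [0,0,-0.9],
    [0,0,-0.9]
  ],
  "delta_rot": [
    [0,0,0],
    [0,0,0],
    [0,0,0],
    [0,0,0],
    [0,0,0]
  ],
  "fingers": [0.9,0.9,0.9,0.9,0.9]
}}

```text
clock: 37.12
position: [678.4, -174.9, 125.8]
orientation: [-179.8, 1.0, -0.1]
ft_force: [0.4, -0.1, 0.0]
gripper_width: 24.5
```

Emit:
{"name": "play_rows", "arguments": {
  "dp": [
    [0,0,-0.8],
    [0,0,-0.3],
    [0,0,0]
  ],
  "delta_rot": [
    [0,0,0],
    [0,0,0],
    [0,0,0]
  ],
  "fingers": [0.9,0.9,0.9]
}}

```text
clock: 37.37
position: [682.2, -176.9, 169.7]
orientation: [179.9, 0.2, -0.1]
ft_force: [0.0, 0.3, -0.9]
gripper_width: 24.6
```

```bash
cat >> h.py <<'E'
def lidheld(goal=None):
    """held lid's brim (top face 14 mm below knob centre; TCP is dz below knob centre) in both cameras"""
    s=sensors.state();p=s['position'];zb=p[2]-3.5
    for n in('top','scene'):
        c=optics.camera(n);a,q=fit(c,p[:2],[(zb,52),(zb-8,52)] if n=='scene' else [(zb,52)],10);print(n,'lid-tcp',(a-p[:2]).round(1),round(q))
    return
E
python3 -c "
from h import *
s=sensors.state();print(s['position'],s['orientation'],s['ft_force'],s['gripper_width']);to((446.2,-328.2,160),0)
lidheld();check()"
```

```text
[ 682.21041462 -176.93397651  169.73433429] [ 1.79884408e+02  2.20888019e-01 -8.85207363e-02] [ 0.04360585  0.29965769 -0.93724782] 24.586414133655467
dp [-7.86  5.05  0.36] rot [ 0.12  0.22 -0.09]
top lid-tcp [-1.2 -2.6] 55
scene lid-tcp [0.4 1.7] 100
top tub-wheel [ 0.2 -0.4] wheel [455.7 301.7] 178
top tub-wheel [-1.3 -0.5] wheel [483.   19.3] 159
top tub-wheel [-0.2  0.4] wheel [ 445.6 -329.2] 136
scene tub-wheel [ 0.4 -0.1] wheel [456.5 304.1] 144
scene tub-wheel [ 0.  -0.1] wheel [483.8  21.6] 133
scene tub-wheel [-1.2  4.3] wheel [ 446.4 -328.5] 123
```

Emit:
{"name": "play_rows", "arguments": {
  "dp": [
    [-0.5,0.3,0],
    [-0.85,0.55,0],
    [-0.85,0.55,0],
    [-0.85,0.55,0],
    [-0.85,0.55,0]
  ],
  "delta_rot": [
    [0,0,0],
    [0,0,0],
    [0,0,0],
    [0,0,0],
    [0,0,0]
  ],
  "fingers": [0.9,0.9,0.9,0.9,0.9]
}}

```text
clock: 37.98
position: [561.5, -240.2, 151.7]
orientation: [-179.3, 1.5, 1.0]
ft_force: [0.8, -0.0, -0.7]
gripper_width: 24.3
```

Emit:
{"name": "play_rows", "arguments": {
  "dp": [
    [-0.85,0.55,0],
    [-0.85,0.55,0],
    [-0.85,0.55,0],
    [-0.6,0.35,0],
    [0,0,0]
  ],
  "delta_rot": [
    [0,0,0],
    [0,0,0],
    [0,0,0],
    [0,0,0],
    [0,0,0]
  ],
  "fingers": [0.9,0.9,0.9,0.9,0.9]
}}

```text
clock: 38.4
position: [449.7, -304.5, 143.8]
orientation: [-178.9, 2.8, 0.4]
ft_force: [-0.8, -0.1, 0.5]
gripper_width: 24.3
```

```bash
python3 -c "
from h import *
s=sensors.state();print(s['position'],s['orientation'],s['ft_force'],s['gripper_width']);to((446.2,-328.2,130),0)"
```

```text
[ 449.74409328 -304.54777848  143.79344511] [-178.87336815    2.79672535    0.39275099] [-0.7525852  -0.08675248  0.52103127] 24.32804529784702
dp [-0.1   0.8   0.45] rot [-1.12  2.8   0.37]
```

Emit:
{"name": "play_rows", "arguments": {
  "dp": [
    [-0.1,0.4,0],
    [0,0.35,0.2],
    [0,0,0.2],
    [0,0,0],
    [0,0,0]
  ],
  "delta_rot": [
    [-1.1,2.8,0.4],
    [0,0,0],
    [0,0,0],
    [0,0,0],
    [0,0,0]
  ],
  "fingers": [0.9,0.9,0.9,0.9,0.9]
}}

```text
clock: 38.82
position: [444.5, -323.6, 124.0]
orientation: [-179.5, 0.5, -0.1]
ft_force: [-0.2, -0.1, -1.8]
gripper_width: 24.3
```

```bash
python3 -c "
from h import *
s=sensors.state();print(s['position'],s['orientation'],s['ft_force'],s['gripper_width']);to((446.2,-328.2,110),0)
lidheld()"
```

```text
[ 444.46247337 -323.6316109   123.97841131] [-1.79512704e+02  5.40719186e-01 -8.78838636e-02] [-0.21993196 -0.07207693 -1.83800553] 24.312222795350465
dp [0.06 0.16 0.46] rot [-0.49  0.54 -0.09]
top lid-tcp [0.1 6.9] 105
scene lid-tcp [-0.1  1.2] 119
```

Emit:
{"name": "play_rows", "arguments": {
  "dp": [
    [0.06,0.16,0.2],
    [0,0,0.2],
    [0,0,0.1],
    [0,0,0],
    [0,0,0]
  ],
  "delta_rot": [
    [-0.5,0.5,0],
    [0,0,0],
    [0,0,0],
    [0,0,0],
    [0,0,0]
  ],
  "fingers": [0.9,0.9,0.9,0.9,0.9]
}}

```text
clock: 39.33
position: [449.6, -326.3, 107.2]
orientation: [180.0, -0.0, 0.3]
ft_force: [0.2, 0.2, -0.5]
gripper_width: 24.5
```

```bash
python3 -c "
from h import *
s=sensors.state();print(s['position'],s['orientation'],s['ft_force'],s['gripper_width']);to((446.2,-328.2,102),0)
"
```

```text
[ 449.64982211 -326.2907843   107.23825618] [ 1.79966064e+02 -4.48567668e-02  2.97139277e-01] [ 0.18830819  0.24793613 -0.45560958] 24.546944880356925
dp [-0.12  0.06  0.17] rot [ 0.03 -0.04  0.3 ]
```

Emit:
{"name": "play_rows", "arguments": {
  "dp": [
    [-0.11,0.06,0.03],
    [0,0,0.05],
    [0,0,0.05],
    [0,0,0]
  ],
  "delta_rot": [
    [0,0,0.3],
    [0,0,0],
    [0,0,0],
    [0,0,0]
  ],
  "fingers": [0.9,0.9,0.9,0.9]
}}

```text
clock: 39.67
position: [446.1, -328.4, 103.4]
orientation: [180.0, -0.1, -0.0]
ft_force: [-0.5, 0.8, -0.8]
gripper_width: 24.6
```

```bash
python3 -c "
from h import *
s=sensors.state();print(s['position'],s['orientation'],s['ft_force'],s['gripper_width']);to((446.2,-328.2,102),0)
c=optics.camera('scene');z=s['position'][2]-3.5
a,q=fit(c,s['position'][:2],[(z,52),(z-8,52)],8);b,q2=fit(c,a,TB[:1],6);w,_=fitw(c,(446.4,-327.7),3);print('lid',a,q,'tub',b,q2,'wheel',w)
ct=optics.camera('top');a,q=fit(ct,s['position'][:2],[(z,52)],6);print('top lid',a,q)
save(c,'s7.png',(175,95,275,180),6)"
```

```text
[ 446.12987154 -328.41513647  103.40021609] [ 1.79950045e+02 -7.82537719e-02 -3.29144506e-02] [-0.48080093  0.80809897 -0.83190675] 24.582350694184527
dp [ 0.   -0.01  0.05] rot [ 0.05 -0.08 -0.03]
lid [ 444.74976242 -328.75363268] 118.53843688964844 tub [ 444.43726242 -328.72238268] 103.89170837402344 wheel [ 446.52207656 -327.63542639]
top lid [ 445.13483981 -323.33724001] 117.68131256103516
```

View pics/s7.png

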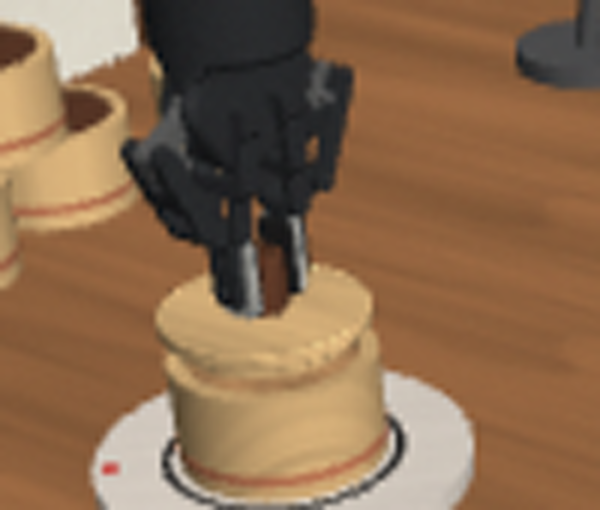

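Run:
```python
from h import *
c=optics.camera('scene');p=sensors.state()['position'];z=p[2]-3.5
from scipy.optimize import minimize
g=np.minimum(grad(c),250)
def f(v): return -np.mean([cv2.remap(g,circ(c,v[:2],zz,52,72)[None],None,cv2.INTER_LINEAR).mean() for zz in (v[2],v[2]-8)])
best=min((f((446+i,-328+j,z+k)),446+i,-328+j,z+k) for i in range(-8,9,2) for j in range(-8,9,2) for k in (-6,-3,0,3))
m=minimize(f,best[1:],method='Nelder-Mead');print('free fit',m.x,m.fun,'assumed z',z)
rt=np.array([-.564,.826])
for nm,xy,zz in [('lid@tcp+bias',(p[0]+.3,p[1]+1,0)[:2],z),('free',m.x[:2],m.x[2]),('fixed',(444.75,-328.75),z),('tub',(445.1,-327.9),77),('wheel+0',(446.4,-327.7),77)]:
    u=circ(c,xy,zz,52);print(nm,'cols',u[:,0].min().round(2),u[:,0].max().round(2),'lateral',np.dot(rt,xy).round(1))
overlay(c,[((445.1,-327.9),77,52,(255,0,0)),((p[0]+.3,p[1]+1),z,52,(0,255,0)),((p[0]+.3,p[1]+1),z-8,52,(0,255,0))],'s8.png',(175,95,275,180),6)
```

```text
free fit [ 440.7296982  -333.015693     97.15303118] -118.01402282714844 assumed z 100.18475696309041
lid@tcp+bias cols 200.5 236.81 lateral -522.5
free cols 200.74 236.77 lateral -523.6
fixed cols 200.68 236.91 lateral -522.4
tub cols 201.96 237.77 lateral -521.9
wheel+0 cols 201.7 237.54 lateral -522.4
```

View pics/s8.png

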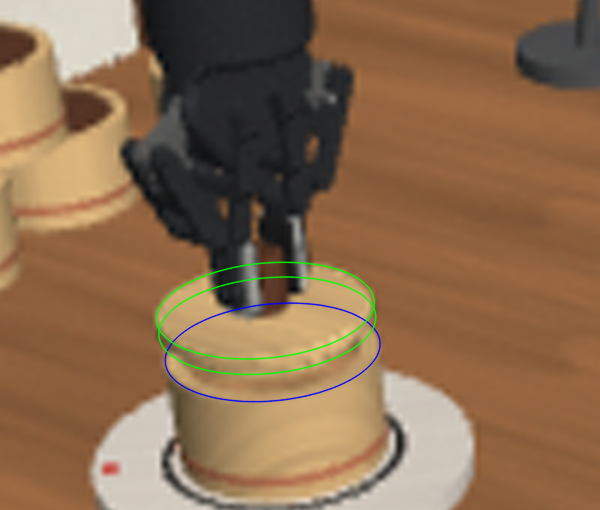

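Emit:
{"name": "play_rows", "arguments": {
  "dp": [
    [0,0,0.1],
    [0,0,0.1],
    [0,0,0.08],
    [0,0,0],
    [0,0,0]
  ],
  "delta_rot": [
    [0,0,0],
    [0,0,0],
    [0,0,0],
    [0,0,0],
    [0,0,0]
  ],
  "fingers": [0.9,0.9,0.9,0.9,0.9]
}}

```text
clock: 40.23
position: [446.8, -328.4, 94.6]
orientation: [179.9, -0.1, 0.0]
ft_force: [-0.5, 0.2, 0.0]
gripper_width: 24.5
```

Emit:
{"name": "play_rows", "arguments": {
  "dp": [
    [0,0,0.06],
    [0,0,0.06],
    [0,0,0.06],
    [0,0,0]
  ],
  "delta_rot": [
    [0,0,0],
    [0,0,0],
    [0,0,0],
    [0,0,0]
  ],
  "fingers": [0.9,0.9,0.9,0.9]
}}

```text
clock: 40.57
position: [447.1, -328.5, 92.1]
orientation: [180.0, -0.2, 0.0]
ft_force: [0.6, 0.2, -1.1]
gripper_width: 24.5
```

```bash
python3 -c "
from h import *
s=sensors.state();print(s['position'],s['orientation'],s['ft_force'],s['gripper_width']);to((446.2,-328.2,94),0)"
```

```text
[ 447.09172311 -328.51739436   92.12330412] [ 1.79997422e+02 -2.12177115e-01  3.25615947e-02] [ 0.57336672  0.15201437 -1.13752057] 24.51676441315312
dp [-0.03 -0.01 -0.06] rot [ 0.   -0.21  0.03]
```

Emit:
{"name": "play_rows", "arguments": {
  "dp": [
    [0,0,0.06],
    [0,0,0.06],
    [0,0,0]
  ],
  "delta_rot": [
    [0,-0.2,0],
    [0,0,0],
    [0,0,0]
  ],
  "fingers": [0.9,0.9,0.9]
}}

```text
clock: 40.82
position: [447.3, -329.0, 90.2]
orientation: [180.0, -0.1, 0.0]
ft_force: [-0.2, -0.5, -0.6]
gripper_width: 24.5
```

Emit:
{"name": "play_rows", "arguments": {
  "dp": [
    [0,0,0.06],
    [0,0,0.06],
    [0,0,0]
  ],
  "delta_rot": [
    [0,0,0],
    [0,0,0],
    [0,0,0]
  ],
  "fingers": [0.9,0.9,0.9]
}}

```text
clock: 41.07
position: [447.6, -329.2, 88.3]
orientation: [-180.0, -0.1, 0.0]
ft_force: [-0.7, 0.1, -1.0]
gripper_width: 24.8
```

```bash
python3 -c "
from h import *
s=sensors.state();print(s['position'],s['orientation'],s['ft_force'],s['gripper_width']);to((446.2,-328.2,88.5),0)"
```

```text
[ 447.59330116 -329.23587011   88.25355229] [-1.79988681e+02 -1.10494163e-01  3.91509645e-02] [-0.7212106   0.14065272 -0.98714494] 24.82043014793013
dp [-0.05 -0.03 -0.01] rot [-0.01 -0.11  0.04]
```

```bash
python3 -c "
from h import *
c=optics.camera('scene');p=sensors.state()['position'];z=p[2]-3.5
overlay(c,[((445.1,-327.9),77,52,(255,0,0)),((p[0]+.3,p[1]+1),z,52,(0,255,0))],'s9.png',(175,95,275,180),6)"
```

```text
(no output)
```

View pics/s9.png

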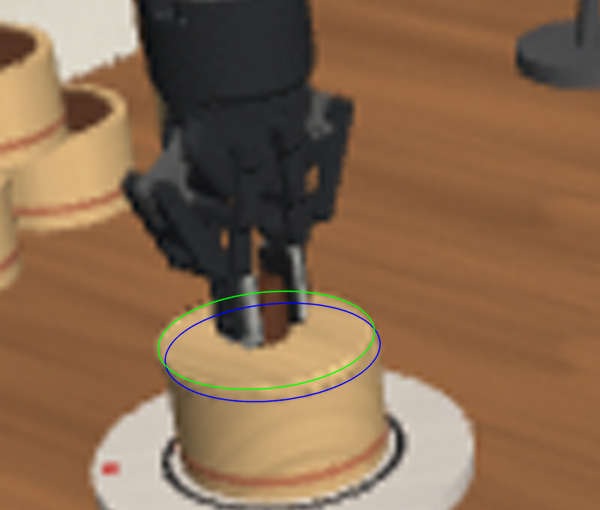

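Emit:
{"name": "play_rows", "arguments": {
  "dp": [
    [0,0,0.06]
  ],
  "delta_rot": [
    [0,0,0]
  ],
  "fingers": [0.9]
}}

```text
clock: 41.2
position: [447.7, -329.2, 88.0]
orientation: [-179.9, -0.1, 0.1]
ft_force: [-5.3, 5.7, 23.5]
gripper_width: 24.4
```

Emit:
{"name": "play_rows", "arguments": {
  "dp": [
    [0,0,0.1]
  ],
  "delta_rot": [
    [0,0,0]
  ],
  "fingers": [0.9]
}}

```text
clock: 41.28
position: [447.7, -329.2, 88.0]
orientation: [-179.9, -0.2, 0.1]
ft_force: [-6.9, 7.3, 29.0]
gripper_width: 24.7
```

```bash
python3 -c "
from h import *
s=sensors.state();print(s['position'],s['orientation'],s['ft_force'],s['joint_torque'],s['gripper_width'])"
```

```text
[ 447.70790988 -329.22252387   88.00208615] [-1.79855886e+02 -1.72323012e-01  6.78528337e-02] [-6.86718555  7.33518928 29.03746179] [ 8.23360942e-01 -2.57884669e+01  5.00597790e+00 -1.53184265e+01
 -5.44210486e-01 -3.64089891e+00  1.95743458e-02] 24.69436384540836
```

Emit:
{"name": "play_rows", "arguments": {
  "dp": [
    [0,0,0],
    [0,0,0],
    [0,0,0],
    [0,0,0],
    [0,0,0]
  ],
  "delta_rot": [
    [0,0,0],
    [0,0,0],
    [0,0,0],
    [0,0,0],
    [0,0,0]
  ],
  "fingers": [0.9,0.4,0.4,0.4,0.4]
}}

```text
clock: 41.7
position: [448.2, -329.6, 87.9]
orientation: [-179.9, -0.2, 0.1]
ft_force: [-0.2, -0.3, -0.2]
gripper_width: 51.6
```

Emit:
{"name": "play_rows", "arguments": {
  "dp": [
    [0,0,-0.2],
    [0,0,-0.5],
    [0,0,-0.8],
    [0,0,-0.8],
    [0,0,0]
  ],
  "delta_rot": [
    [0,0,0],
    [0,0,0],
    [0,0,0],
    [0,0,0],
    [0,0,0]
  ],
  "fingers": [0.4,0.4,0.4,0.4,0.4]
}}

```text
clock: 42.12
position: [446.3, -328.4, 156.8]
orientation: [-179.8, 0.2, 0.0]
ft_force: [2.1, -0.1, 0.2]
gripper_width: 51.1
```

Emit:
{"name": "play_rows", "arguments": {
  "dp": [
    [0.5,-0.8,0],
    [0.55,-0.9,0],
    [0.55,-0.9,0],
    [0.55,-0.9,0],
    [0.55,-0.9,0]
  ],
  "delta_rot": [
    [0,0,0],
    [0,0,0],
    [0,0,0],
    [0,0,0],
    [0,0,0]
  ],
  "fingers": [0.4,0.4,0.4,0.4,0.4]
}}

```text
clock: 42.53
position: [524.9, -205.4, 159.1]
orientation: [179.6, 0.1, -1.3]
ft_force: [0.6, -0.7, -0.5]
gripper_width: 51.3
```

```bash
cat >> h.py <<'E'
LT=[(85,52)]
def check2(lids,name=None,crop=None,cams=('top','scene')):
    """lids: 3 flags; lidded tubs are fitted on brim top (z 85 when home)"""
    W=dict(top=[(456,302),(483,19),(446,-329)],scene=[(456.7,304.2),(483.8,21.7),(446.1,-327.7)])
    for n in cams:
        c=optics.camera(n);o=[]
        for w,l in zip(W[n],lids):
            a,_=fitw(c,w,3);t=[(85,52)] if l else (TB if n=='top' else TB[:1]);b,q=fit(c,a,t,40);print(n,'lid' if l else 'tub','-wheel',(b-a).round(1),round(q),end=' | ')
            o+=[(a,22,58.5,(0,255,0)),(b,t[0][0],52,(255,0,0)),(b,22,52,(255,0,255))]
        print()
        if name: overlay(c,o,n+name,(110,205,450,300) if n=='top' else (180,120,500,300),2.3)
E
python3 -c "
from h import *
s=sensors.state();print(s['clock'],s['position'],s['orientation'],s['ft_force'],s['gripper_width']);to((671.2,-15,100),0)
check2([0,0,1],'c2.png')
i=[cv2.imread('pics/'+n+'c2.png') for n in('top','scene')];w=max(a.shape[1] for a in i)
cv2.imwrite('pics/c2.png',np.vstack([cv2.copyMakeBorder(a,0,0,0,w-a.shape[1],cv2.BORDER_CONSTANT) for a in i]))"
```

```text
42.5333 [ 524.89041044 -205.35111356  159.12455318] [ 1.79649850e+02  7.92795498e-02 -1.28401324e+00] [ 0.59457897 -0.73194917 -0.46167282] 51.30420696314249
dp [ 4.74 -6.46  1.92] rot [ 0.35  0.08 -1.28]
top tub -wheel [ 0.2 -0.3] 179 | top tub -wheel [-1.5 -1. ] 174 | top lid -wheel [-20.1 -13.5] 77 | 
scene tub -wheel [0.4 0. ] 142 | scene tub -wheel [ 0.  -0.1] 131 | scene lid -wheel [4.  2.4] 130 |
```

View pics/c2.png

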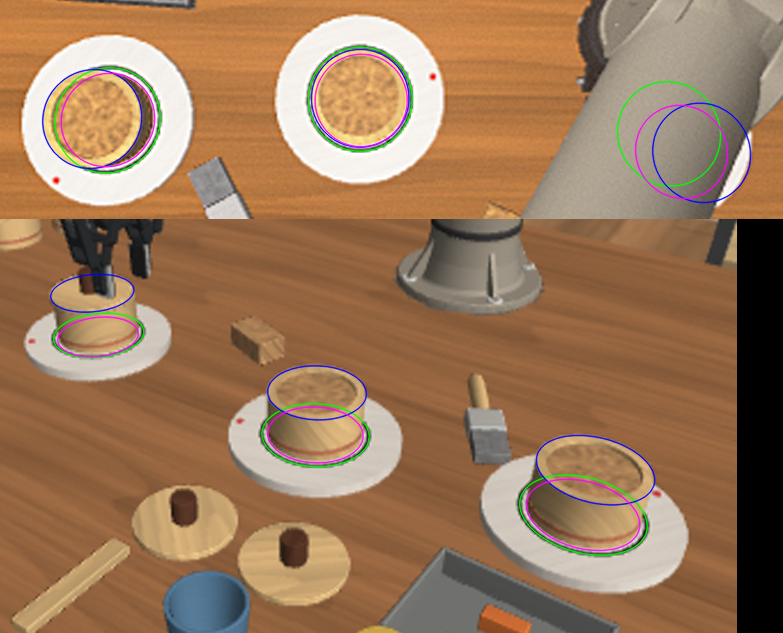

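Emit:
{"name": "play_rows", "arguments": {
  "dp": [
    [0.65,-0.9,0],
    [0.65,-0.9,0],
    [0.65,-0.9,0],
    [0.65,-0.9,0],
    [0.65,-0.9,0]
  ],
  "delta_rot": [
    [0,0,-1.3],
    [0,0,0],
    [0,0,0],
    [0,0,0],
    [0,0,0]
  ],
  "fingers": [0.4,0.4,0.4,0.4,0.4]
}}

```text
clock: 43.05
position: [622.4, -69.7, 156.2]
orientation: [179.5, 0.3, -0.1]
ft_force: [-0.1, -0.4, -0.3]
gripper_width: 51.2
```

Emit:
{"name": "play_rows", "arguments": {
  "dp": [
    [0.65,-0.9,0],
    [0.5,-0.6,0],
    [0,0,0],
    [0,0,0.5],
    [0,0,0]
  ],
  "delta_rot": [
    [0,0,0],
    [0,0,0],
    [0,0,0],
    [0,0,0],
    [0,0,0]
  ],
  "fingers": [0.4,0.4,0.4,0.4,0.4]
}}

```text
clock: 43.47
position: [661.9, -10.0, 135.9]
orientation: [179.8, 0.4, 0.9]
ft_force: [-1.4, 0.9, -1.4]
gripper_width: 51.3
```

```bash
python3 -c "
from h import *
s=sensors.state();print(s['clock'],s['position'],s['orientation']);to((671.2,-15,60),0)
check2([0,0,1])"
```

```text
43.4667 [661.85438867 -10.01341042 135.90257739] [179.84057075   0.3788839    0.87828265]
dp [0.33 0.16 2.53] rot [0.16 0.38 0.88]
top tub -wheel [ 0.2 -0.4] 179 | top tub -wheel [-6.7 -8.6] 102 | top lid -wheel [-2.1 27.1] 156 | 
scene tub -wheel [ 0.4 -0.1] 143 | scene tub -wheel [ 0.1 -0.4] 132 | scene lid -wheel [3.6 2.9] 144 |
```

```bash
python3 -c "
from h import *
c=optics.camera('top');c2=optics.camera('scene')
for z,sp in((85,8),(85,40)): print(z,sp,fit(c,(446,-329),[(z,52)],sp),fit(c2,(446.4,-327.7),[(z,52)],sp))
print([ (d['confidence'],pix2world(c,d['centre'],99).round(1)) for d in optics.spot_point(c,'knob_a')],[ (d['confidence'],pix2world(c2,d['centre'],99).round(1)) for d in optics.spot_point(c2,'knob_a')])
a=cv2.resize(c['pixels'][205:305,350:470,::-1],None,fx=3.2,fy=3.2);b=cv2.resize(c2['pixels'][120:220,170:290,::-1],None,fx=3.2,fy=3.2)
cv2.imwrite('pics/r1.png',np.hstack([a,b]))"
```

```text
85 8 (array([ 446.1687857 , -330.12772337]), np.float64(136.53814697265625)) (array([ 449.85212936, -324.95019341]), np.float64(144.97457885742188))
85 40 (array([ 444.73122368, -302.04236552]), np.float64(156.1924591064453)) (array([ 449.85212936, -324.95019341]), np.float64(144.97457885742188))
[(0.75, array([646.7,  91.1,  99. ])), (0.62, array([ 447.8, -328.5,   99. ])), (0.53, array([650. , -15.5,  99. ]))] [(0.64, array([725.8, 144.3,  99. ])), (0.63, array([ 430.2, -346.3,   99. ])), (0.55, array([726.5,  38.6,  99. ]))]
```

View pics/r1.png

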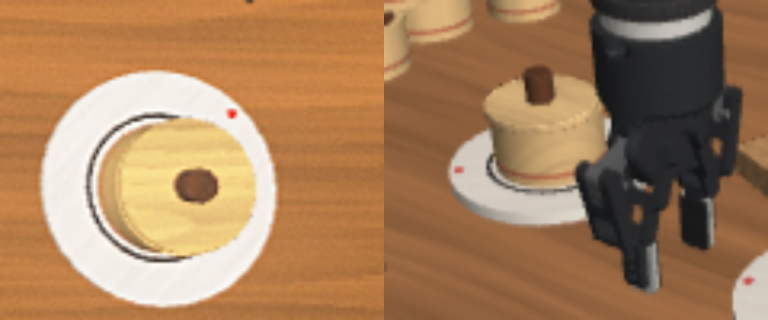

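Emit:
{"name": "play_rows", "arguments": {
  "dp": [
    [0.33,0.16,0],
    [0,0,0.5],
    [0,0,0.8],
    [0,0,0.8],
    [0,0,0]
  ],
  "delta_rot": [
    [0.2,0.4,0.9],
    [0,0,0],
    [0,0,0],
    [0,0,0],
    [0,0,0]
  ],
  "fingers": [0.4,0.4,0.4,0.4,0.4]
}}

```text
clock: 44.18
position: [678.0, -22.4, 83.0]
orientation: [179.9, -1.2, -0.6]
ft_force: [-1.5, -0.2, -1.4]
gripper_width: 51.1
```

```bash
python3 -c "
from h import *
s=sensors.state();print(s['clock'],s['position'],s['orientation']);to((671.2,-15,50),0)"
```

```text
44.1833 [677.95928396 -22.40748037  82.99799422] [179.93026375  -1.16572073  -0.55731746]
dp [-0.25 -0.25  1.09] rot [ 0.08 -1.17 -0.56]
```

Emit:
{"name": "play_rows", "arguments": {
  "dp": [
    [-0.2,-0.22,0.2],
    [0,0,0.4],
    [0,0,0.3],
    [0,0,0],
    [0,0,0]
  ],
  "delta_rot": [
    [0,-1.2,-0.6],
    [0,0,0],
    [0,0,0],
    [0,0,0],
    [0,0,0]
  ],
  "fingers": [0.4,0.4,0.4,0.4,0.4]
}}

```text
clock: 44.6
position: [673.5, -16.5, 58.1]
orientation: [179.9, -0.2, 0.0]
ft_force: [0.5, 1.1, -0.1]
gripper_width: 51.0
```

```bash
python3 -c "
from h import *
s=sensors.state();print(s['clock'],s['position'],s['orientation']);to((671.2,-15,50),0)"
```

```text
44.6 [673.50324068 -16.50694312  58.1270188 ] [ 1.79900349e+02 -1.58202716e-01  3.41423137e-02]
dp [-0.08 -0.05  0.27] rot [ 0.1  -0.16  0.03]
```

Emit:
{"name": "play_rows", "arguments": {
  "dp": [
    [-0.1,-0.05,0.3],
    [-0.02,0,0.3],
    [-0.02,0,0.2],
    [0,0,0],
    [0,0,0]
  ],
  "delta_rot": [
    [0,-0.2,0],
    [0,0,0],
    [0,0,0],
    [0,0,0],
    [0,0,0]
  ],
  "fingers": [0.4,0.4,0.4,0.4,0.4]
}}

```text
clock: 45.02
position: [670.0, -14.8, 33.3]
orientation: [179.9, -0.1, 0.1]
ft_force: [-0.4, 0.4, 0.5]
gripper_width: 51.3
```

```bash
python3 -c "
from h import *
s=sensors.state();print(s['clock'],s['position'],s['orientation']);to((671.2,-15,21.7),0)"
```

```text
45.0167 [670.00916898 -14.84834403  33.2890215 ] [ 1.79897472e+02 -1.01736561e-01  5.93006667e-02]
dp [0.04 0.   0.39] rot [ 0.1  -0.1   0.06]
```

Emit:
{"name": "play_rows", "arguments": {
  "dp": [
    [0.03,0,0.2],
    [0,0,0.12],
    [0,0,0.06],
    [0,0,0],
    [0,0,0]
  ],
  "delta_rot": [
    [0,0,0],
    [0,0,0],
    [0,0,0],
    [0,0,0],
    [0,0,0]
  ],
  "fingers": [0.4,0.4,0.4,0.4,0.4]
}}

```text
clock: 45.43
position: [671.3, -15.1, 20.8]
orientation: [179.9, -0.1, 0.0]
ft_force: [0.3, 1.7, -0.0]
gripper_width: 51.0
```

Emit:
{"name": "play_rows", "arguments": {
  "dp": [
    [0,0,0],
    [0,0,0],
    [0,0,0],
    [0,0,0],
    [0,0,0]
  ],
  "delta_rot": [
    [0,0,0],
    [0,0,0],
    [0,0,0],
    [0,0,0],
    [0,0,0]
  ],
  "fingers": [0.9,0.9,0.9,0.9,0.9]
}}

```text
clock: 45.85
position: [671.9, -15.3, 21.6]
orientation: [179.9, -0.2, 0.0]
ft_force: [0.1, 0.7, -1.4]
gripper_width: 24.4
```

Emit:
{"name": "play_rows", "arguments": {
  "dp": [
    [0,0,-0.3],
    [0,0,-0.6],
    [0,0,-0.9],
    [0,0,-0.9],
    [0,0,-0.9]
  ],
  "delta_rot": [
    [0,0,0],
    [0,0,0],
    [0,0,0],
    [0,0,0],
    [0,0,0]
  ],
  "fingers": [0.9,0.9,0.9,0.9,0.9]
}}

```text
clock: 46.27
position: [664.9, -14.0, 125.7]
orientation: [179.9, 0.9, -0.0]
ft_force: [0.0, 0.8, -1.2]
gripper_width: 24.5
```

Emit:
{"name": "play_rows", "arguments": {
  "dp": [
    [0,0,-0.8],
    [0,0,-0.3],
    [0,0,0]
  ],
  "delta_rot": [
    [0,0,0],
    [0,0,0],
    [0,0,0]
  ],
  "fingers": [0.9,0.9,0.9]
}}

```text
clock: 46.52
position: [669.0, -15.0, 169.0]
orientation: [179.9, 0.1, -0.0]
ft_force: [1.2, -0.3, -0.9]
gripper_width: 24.3
```

```bash
sed -i 's/b,q=fit(c,a,t,40);print(n,.lid/b,q=fit(c,a,t,8 if l else 40);print(n,"lid/; s/"lid. if l/"lid" if l/' h.py; python3 -c "
from h import *
s=sensors.state();print(s['clock'],s['position'],s['orientation'],s['gripper_width']);to((483.3,20.4,140),0)
lidheld();check2([0,0,1])"
```

```text
46.5167 [668.99324856 -15.02004386 169.03803695] [ 1.79865403e+02  1.47269530e-01 -1.93028375e-02] 24.292212699943292
dp [-6.19 -1.18  0.98] rot [ 0.13  0.15 -0.02]
top lid-tcp [-1.  -1.6] 71
scene lid-tcp [-0.5 -0.8] 116
top tub -wheel [ 0.2 -0.4] 179 | top tub -wheel [-5.6 -9.7] 94 | top lid -wheel [ 1.  -0.9] 137 | 
scene tub -wheel [0.4 0. ] 143 | scene tub -wheel [-0.  -0.3] 132 | scene lid -wheel [3.  1.4] 150 |
```

Emit:
{"name": "play_rows", "arguments": {
  "dp": [
    [-0.5,-0.1,0],
    [-0.85,-0.16,0],
    [-0.85,-0.16,0],
    [-0.85,-0.16,0],
    [-0.85,-0.16,0]
  ],
  "delta_rot": [
    [0,0,0],
    [0,0,0],
    [0,0,0],
    [0,0,0],
    [0,0,0]
  ],
  "fingers": [0.9,0.9,0.9,0.9,0.9]
}}

```text
clock: 47.13
position: [543.1, 7.3, 153.2]
orientation: [179.6, 1.5, -0.1]
ft_force: [-0.1, 0.8, 0.3]
gripper_width: 24.3
```

Emit:
{"name": "play_rows", "arguments": {
  "dp": [
    [-0.85,-0.16,0],
    [-0.85,-0.16,0],
    [-0.3,-0.1,0],
    [0,0,0],
    [0,0,0]
  ],
  "delta_rot": [
    [0,0,0],
    [0,0,0],
    [0,0,0],
    [0,0,0],
    [0,0,0]
  ],
  "fingers": [0.9,0.9,0.9,0.9,0.9]
}}

```text
clock: 47.55
position: [466.5, 23.1, 145.3]
orientation: [179.6, 3.0, 0.1]
ft_force: [0.5, -0.7, -0.6]
gripper_width: 24.3
```

```bash
python3 -c "
from h import *
s=sensors.state();print(s['clock'],s['position'],s['orientation'],s['gripper_width']);to((483,20.5,120),0)"
```

```text
47.55 [466.47018513  23.13339943 145.33984228] [1.79607188e+02 2.99175750e+00 1.07575259e-01] 24.29314870070059
dp [0.59 0.08 0.82] rot [0.4  2.99 0.12]
```

Emit:
{"name": "play_rows", "arguments": {
  "dp": [
    [0.3,0.08,0],
    [0.2,0,0],
    [0,0,0.3],
    [0,0,0.2],
    [0,0,0]
  ],
  "delta_rot": [
    [0.4,3,0.1],
    [0,0,0],
    [0,0,0],
    [0,0,0],
    [0,0,0]
  ],
  "fingers": [0.9,0.9,0.9,0.9,0.9]
}}

```text
clock: 47.97
position: [484.3, 19.8, 126.0]
orientation: [179.8, 0.1, 0.0]
ft_force: [-0.7, 0.6, -1.1]
gripper_width: 24.5
```

```bash
python3 -c "
from h import *
s=sensors.state();print(s['clock'],s['position'],s['orientation'],s['gripper_width']);to((483,20.5,103),0);lidheld()"
```

```text
47.9667 [484.27816541  19.83770255 126.03718916] [1.79770012e+02 1.15532884e-01 1.52461544e-03] 24.514625885792263
dp [-0.04 -0.03  0.77] rot [0.23 0.12 0.  ]
top lid-tcp [  6.8 -10.2] 76
scene lid-tcp [-0.7  0.6] 113
```

Emit:
{"name": "play_rows", "arguments": {
  "dp": [
    [-0.02,-0.03,0.25],
    [0,0,0.25],
    [0,0,0.15],
    [0,0,0],
    [0,0,0]
  ],
  "delta_rot": [
    [0.2,0.1,0],
    [0,0,0],
    [0,0,0],
    [0,0,0],
    [0,0,0]
  ],
  "fingers": [0.9,0.9,0.9,0.9,0.9]
}}

```text
clock: 48.48
position: [484.0, 20.7, 104.9]
orientation: [180.0, 0.0, 0.0]
ft_force: [0.3, -0.1, -0.3]
gripper_width: 24.6
```

```bash
python3 -c "
from h import *
s=sensors.state();print(s['clock'],s['position'],s['orientation'],s['gripper_width']);to((483.7,20.7,102),0);lidheld()"
```

```text
48.4833 [483.99812665  20.71293941 104.94961511] [1.79969345e+02 1.25009565e-02 3.88062982e-03] 24.60358946484017
dp [-0.01  0.    0.1 ] rot [0.03 0.01 0.  ]
top lid-tcp [-5.  -8.4] 75
scene lid-tcp [-0.3  0.9] 114
```

Emit:
{"name": "play_rows", "arguments": {
  "dp": [
    [0,0,0.1],
    [0,0,0.1],
    [0,0,0.1],
    [0,0,0.03],
    [0,0,0]
  ],
  "delta_rot": [
    [0,0,0],
    [0,0,0],
    [0,0,0],
    [0,0,0],
    [0,0,0]
  ],
  "fingers": [0.9,0.9,0.9,0.9,0.9]
}}

```text
clock: 49.0
position: [485.0, 21.0, 95.3]
orientation: [-180.0, -0.1, 0.0]
ft_force: [0.5, -0.3, 0.3]
gripper_width: 24.4
```

Emit:
{"name": "play_rows", "arguments": {
  "dp": [
    [0,0,0.06],
    [0,0,0.06]
  ],
  "delta_rot": [
    [0,0,0],
    [0,0,0]
  ],
  "fingers": [0.9,0.9]
}}

```text
clock: 49.17
position: [485.3, 21.0, 92.7]
orientation: [-179.9, -0.2, 0.0]
ft_force: [-4.1, 0.2, 7.7]
gripper_width: 24.3
```

Emit:
{"name": "play_rows", "arguments": {
  "dp": [
    [0,0,0.06],
    [0,0,0.06]
  ],
  "delta_rot": [
    [0,0,0],
    [0,0,0]
  ],
  "fingers": [0.9,0.9]
}}

```text
clock: 49.33
position: [485.3, 21.0, 90.7]
orientation: [-179.9, -0.1, 0.0]
ft_force: [-2.0, 0.8, 7.2]
gripper_width: 24.6
```

```bash
python3 -c "
from h import *
s=sensors.state();print(s['clock'],s['position'],s['orientation'],s['gripper_width']);to((483.7,20.7,88),0)"
```

```text
49.3333 [485.30078925  20.97578149  90.65387849] [-1.79866189e+02 -1.38610670e-01  2.98958075e-02] 24.57421888127804
dp [-0.05  0.01  0.09] rot [-0.13 -0.14  0.03]
```

Emit:
{"name": "play_rows", "arguments": {
  "dp": [
    [-0.03,0,0.06],
    [-0.01,0,0.05]
  ],
  "delta_rot": [
    [0,0,0],
    [0,0,0]
  ],
  "fingers": [0.9,0.9]
}}

```text
clock: 49.5
position: [485.3, 21.0, 89.5]
orientation: [-179.8, -0.3, 0.0]
ft_force: [-2.5, -0.1, 6.3]
gripper_width: 24.5
```

Emit:
{"name": "play_rows", "arguments": {
  "dp": [
    [-0.01,0,0.06]
  ],
  "delta_rot": [
    [0,0,0]
  ],
  "fingers": [0.9]
}}

```text
clock: 49.58
position: [485.3, 21.0, 88.7]
orientation: [-179.7, -0.3, 0.0]
ft_force: [-2.4, 1.0, 7.1]
gripper_width: 24.4
```

Emit:
{"name": "play_rows", "arguments": {
  "dp": [
    [-0.01,0,0.08]
  ],
  "delta_rot": [
    [0,0,0]
  ],
  "fingers": [0.9]
}}

```text
clock: 49.67
position: [485.3, 21.1, 88.1]
orientation: [-179.7, -0.3, 0.0]
ft_force: [-7.1, -0.1, 22.2]
gripper_width: 24.7
```

Emit:
{"name": "play_rows", "arguments": {
  "dp": [
    [0,0,0.09],
    [0,0,0],
    [0,0,0],
    [0,0,0],
    [0,0,0]
  ],
  "delta_rot": [
    [0,0,0],
    [0,0,0],
    [0,0,0],
    [0,0,0],
    [0,0,0]
  ],
  "fingers": [0.9,0.9,0.4,0.4,0.4]
}}

```text
clock: 50.08
position: [486.9, 20.9, 90.0]
orientation: [-179.5, -0.5, 0.0]
ft_force: [0.3, 0.4, -0.1]
gripper_width: 51.0
```

Emit:
{"name": "play_rows", "arguments": {
  "dp": [
    [0,0,0],
    [0,0,-0.2],
    [0,0,-0.5],
    [0,0,-0.8],
    [0,0,-0.8]
  ],
  "delta_rot": [
    [0,0,0],
    [0,0,0],
    [0,0,0],
    [0,0,0],
    [0,0,0]
  ],
  "fingers": [0.4,0.4,0.4,0.4,0.4]
}}

```text
clock: 50.5
position: [480.8, 20.3, 155.4]
orientation: [-179.7, 0.4, 0.0]
ft_force: [0.2, 0.5, -0.6]
gripper_width: 51.2
```

Emit:
{"name": "play_rows", "arguments": {
  "dp": [
    [0.85,-0.4,0],
    [0.85,-0.4,0],
    [0.85,-0.4,0],
    [0.85,-0.4,0],
    [0.85,-0.4,0]
  ],
  "delta_rot": [
    [0,0,0],
    [0,0,0],
    [0,0,0],
    [0,0,0],
    [0,0,0]
  ],
  "fingers": [0.4,0.4,0.4,0.4,0.4]
}}

```text
clock: 50.92
position: [612.0, 78.6, 164.5]
orientation: [-179.4, -0.1, -0.3]
ft_force: [0.6, -0.0, 0.4]
gripper_width: 51.1
```

Emit:
{"name": "play_rows", "arguments": {
  "dp": [
    [0.5,-0.3,0],
    [0,0,0],
    [0,0,0]
  ],
  "delta_rot": [
    [0,0,0],
    [0,0,0],
    [0,0,0]
  ],
  "fingers": [0.4,0.4,0.4]
}}

```text
clock: 51.17
position: [632.0, 92.3, 163.4]
orientation: [-179.5, -0.2, 0.0]
ft_force: [-1.1, 0.1, -1.0]
gripper_width: 50.9
```

```bash
python3 -c "
from h import *
s=sensors.state();print(s['clock'],s['position'],s['orientation'],s['gripper_width']);to((661,103.2,80),0);check2([0,1,1])
for n,k in(('top',(659.5,101)),('scene',(662.5,105.4))): print(fit(optics.camera(n),k,LID,8))"
```

```text
51.1667 [631.9975234   92.25039404 163.385932  ] [-1.79467527e+02 -2.20112866e-01  2.59227988e-02] 50.86331023561045
dp [ 0.96 -0.34  2.79] rot [-0.53 -0.22  0.03]
top tub -wheel [0.3 0.6] 84 | top lid -wheel [-2.  -1.3] 181 | top lid -wheel [ 0.6 -1. ] 137 | 
scene tub -wheel [ 0.4 -0.1] 143 | scene lid -wheel [6.6 2.5] 109 | scene lid -wheel [3.8 2.3] 133 | 
(array([659.96289062, 101.77265625]), np.float64(106.09906005859375))
(array([662.31215668, 105.32472839]), np.float64(163.46002197265625))
```

Emit:
{"name": "play_rows", "arguments": {
  "dp": [
    [0.5,-0.2,0],
    [0.45,-0.14,0],
    [0,0,0.6],
    [0,0,0.8],
    [0,0,0]
  ],
  "delta_rot": [
    [-0.5,-0.2,0],
    [0,0,0],
    [0,0,0],
    [0,0,0],
    [0,0,0]
  ],
  "fingers": [0.4,0.4,0.4,0.4,0.4]
}}

```text
clock: 51.78
position: [657.2, 97.4, 125.0]
orientation: [-179.9, -0.1, -0.5]
ft_force: [-0.8, -0.6, -1.9]
gripper_width: 50.8
```

```bash
python3 -c "
from h import *
s=sensors.state();print(s['clock'],s['position'],s['orientation'],s['gripper_width']);to((661,103.2,60),0)"
```

```text
51.7833 [657.20608639  97.35713315 125.03605292] [-1.79850334e+02 -1.01276986e-01 -4.92222101e-01] 50.84459196843103
dp [ 0.12 -0.19  2.17] rot [-0.15 -0.1  -0.49]
```

Emit:
{"name": "play_rows", "arguments": {
  "dp": [
    [0.12,-0.19,0],
    [0,0,0.6],
    [0,0,0.8],
    [0,0,0.4],
    [0,0,0]
  ],
  "delta_rot": [
    [0,0,-0.5],
    [0,0,0],
    [0,0,0],
    [0,0,0],
    [0,0,0]
  ],
  "fingers": [0.4,0.4,0.4,0.4,0.4]
}}

```text
clock: 52.2
position: [663.0, 102.8, 77.1]
orientation: [-179.7, -0.6, -0.0]
ft_force: [-0.5, 0.2, 0.1]
gripper_width: 51.2
```

```bash
python3 -c "
from h import *
s=sensors.state();print(s['clock'],s['position'],s['orientation'],s['gripper_width']);to((661,103.2,45),0)"
```

```text
52.2 [663.03984261 102.82330779  77.11314344] [-1.79717408e+02 -5.57723796e-01 -4.35817524e-02] 51.19801552587335
dp [-0.08 -0.01  1.07] rot [-0.28 -0.56 -0.04]
```

Emit:
{"name": "play_rows", "arguments": {
  "dp": [
    [-0.06,0,0.3],
    [0,0,0.5],
    [0,0,0.4],
    [0,0,0.1],
    [0,0,0]
  ],
  "delta_rot": [
    [-0.3,-0.6,0],
    [0,0,0],
    [0,0,0],
    [0,0,0],
    [0,0,0]
  ],
  "fingers": [0.4,0.4,0.4,0.4,0.4]
}}

```text
clock: 52.62
position: [664.6, 103.6, 41.8]
orientation: [-180.0, -0.3, 0.0]
ft_force: [-0.2, -0.0, 0.2]
gripper_width: 51.4
```

```bash
python3 -c "
from h import *
s=sensors.state();print(s['clock'],s['position'],s['orientation'],s['gripper_width']);to((661,103.2,21.7),0)"
```

```text
52.6167 [664.57457514 103.57295352  41.7787133 ] [-1.79970243e+02 -3.32503406e-01  1.56982508e-02] 51.36393124597672
dp [-0.12  0.01  0.67] rot [-0.03 -0.33  0.02]
```

Emit:
{"name": "play_rows", "arguments": {
  "dp": [
    [-0.12,0,0.2],
    [-0.02,0,0.2],
    [0,0,0.15],
    [0,0,0.06],
    [0,0,0]
  ],
  "delta_rot": [
    [0,-0.3,0],
    [0,0,0],
    [0,0,0],
    [0,0,0],
    [0,0,0]
  ],
  "fingers": [0.4,0.4,0.4,0.4,0.4]
}}

```text
clock: 53.03
position: [661.5, 103.6, 24.0]
orientation: [-179.9, -0.2, 0.0]
ft_force: [0.6, 0.5, 0.8]
gripper_width: 51.4
```

```bash
python3 -c "
from h import *
s=sensors.state();print(s['clock'],s['position'],s['orientation'],s['gripper_width']);to((661,103.2,21.7),0)"
```

```text
53.0333 [661.4705992  103.61947738  24.02245968] [-1.79948391e+02 -1.85286653e-01  2.07604758e-02] 51.365533416299684
dp [-0.02  0.01  0.08] rot [-0.05 -0.19  0.02]
```

Emit:
{"name": "play_rows", "arguments": {
  "dp": [
    [-0.02,0,0.07],
    [0,0,0],
    [0,0,0],
    [0,0,0],
    [0,0,0]
  ],
  "delta_rot": [
    [0,-0.2,0],
    [0,0,0],
    [0,0,0],
    [0,0,0],
    [0,0,0]
  ],
  "fingers": [0.4,0.4,0.9,0.9,0.9]
}}

```text
clock: 53.45
position: [661.6, 103.5, 22.6]
orientation: [-179.9, -0.1, 0.0]
ft_force: [0.5, -0.6, -0.9]
gripper_width: 24.4
```

Emit:
{"name": "play_rows", "arguments": {
  "dp": [
    [0,0,0],
    [0,0,0],
    [0,0,-0.3],
    [0,0,-0.6],
    [0,0,-0.9]
  ],
  "delta_rot": [
    [0,0,0],
    [0,0,0],
    [0,0,0],
    [0,0,0],
    [0,0,0]
  ],
  "fingers": [0.9,0.9,0.9,0.9,0.9]
}}

```text
clock: 53.87
position: [655.6, 103.4, 71.2]
orientation: [179.9, 0.8, -0.0]
ft_force: [-0.3, 0.3, -0.7]
gripper_width: 24.6
```

Emit:
{"name": "play_rows", "arguments": {
  "dp": [
    [0,0,-0.9],
    [0,0,-0.9],
    [0,0,-0.8],
    [0,0,-0.3],
    [0,0,0]
  ],
  "delta_rot": [
    [0,0,0],
    [0,0,0],
    [0,0,0],
    [0,0,0],
    [0,0,0]
  ],
  "fingers": [0.9,0.9,0.9,0.9,0.9]
}}

```text
clock: 54.28
position: [659.1, 102.9, 169.9]
orientation: [180.0, 0.3, -0.0]
ft_force: [0.5, -0.2, -0.1]
gripper_width: 24.0
```

```bash
python3 -c "
from h import *
s=sensors.state();print(s['clock'],s['position'],s['orientation'],s['gripper_width']);to((456.2,302.9,140),0);lidheld();check2([0,1,1])"
```

```text
54.2833 [659.08620342 102.9100748  169.93266562] [ 1.79978951e+02  3.00086754e-01 -4.77005923e-02] 23.957107731409334
dp [-6.76 -6.66  1.03] rot [ 0.02  0.3  -0.05]
top lid-tcp [-0.6 -1.9] 118
scene lid-tcp [ 6.3 -3. ] 107
top tub -wheel [-13.4  29.2] 79 | top lid -wheel [-2.  -1.3] 181 | top lid -wheel [ 0.5 -1. ] 136 | 
scene tub -wheel [ 0.4 -0.1] 144 | scene lid -wheel [6.  2.7] 97 | scene lid -wheel [3.8 2.3] 134 |
```

Emit:
{"name": "play_rows", "arguments": {
  "dp": [
    [-0.5,-0.5,0],
    [-0.8,-0.8,0],
    [-0.8,-0.8,0],
    [-0.8,-0.8,0],
    [-0.8,-0.8,0]
  ],
  "delta_rot": [
    [0,0,0],
    [0,0,0],
    [0,0,0],
    [0,0,0],
    [0,0,0]
  ],
  "fingers": [0.9,0.9,0.9,0.9,0.9]
}}

```text
clock: 54.9
position: [541.9, 204.4, 154.2]
orientation: [179.0, 1.5, -1.2]
ft_force: [0.8, 0.6, -0.0]
gripper_width: 24.7
```

Emit:
{"name": "play_rows", "arguments": {
  "dp": [
    [-0.8,-0.8,0],
    [-0.8,-0.8,0],
    [-0.6,-0.6,0],
    [-0.3,-0.2,0],
    [0,0,0]
  ],
  "delta_rot": [
    [0,0,0],
    [0,0,0],
    [0,0,0],
    [0,0,0],
    [0,0,0]
  ],
  "fingers": [0.9,0.9,0.9,0.9,0.9]
}}

```text
clock: 55.32
position: [449.2, 288.1, 143.9]
orientation: [178.6, 2.9, -0.4]
ft_force: [0.8, -0.0, -0.4]
gripper_width: 24.3
```

```bash
python3 -c "
from h import *
s=sensors.state();print(s['clock'],s['position'],s['orientation'],s['gripper_width']);to((456.2,302.9,125),0)"
```

```text
55.3167 [449.22369265 288.07071482 143.92084542] [178.62309335   2.88423611  -0.35971328] 24.258929672049216
dp [ 0.26 -0.51  0.61] rot [ 1.37  2.89 -0.32]
```

Emit:
{"name": "play_rows", "arguments": {
  "dp": [
    [0.2,-0.45,0],
    [0,0,0.2],
    [0,0,0.2],
    [0,0,0],
    [0,0,0]
  ],
  "delta_rot": [
    [1.4,2.9,-0.3],
    [0,0,0],
    [0,0,0],
    [0,0,0],
    [0,0,0]
  ],
  "fingers": [0.9,0.9,0.9,0.9,0.9]
}}

```text
clock: 55.73
position: [453.7, 296.6, 124.4]
orientation: [179.4, 0.4, -0.1]
ft_force: [0.1, -0.7, -0.3]
gripper_width: 24.4
```

```bash
python3 -c "
from h import *
s=sensors.state();p=s['position'];print(s['clock'],p,s['orientation'],s['gripper_width']);to((456.2,302.9,110),0);lidheld()"
```

```text
55.7333 [453.6898848  296.63717162 124.43765418] [ 1.79437170e+02  3.99062493e-01 -1.17437221e-01] 24.388699739875346
dp [ 0.09 -0.21  0.48] rot [ 0.56  0.4  -0.12]
top lid-tcp [-0.7 -3.6] 146
scene lid-tcp [ 2.  -0.3] 122
```

Emit:
{"name": "play_rows", "arguments": {
  "dp": [
    [0.06,-0.26,0],
    [0,0,0.2],
    [0,0,0.2],
    [0,0,0],
    [0,0,0]
  ],
  "delta_rot": [
    [0.6,0.4,-0.1],
    [0,0,0],
    [0,0,0],
    [0,0,0],
    [0,0,0]
  ],
  "fingers": [0.9,0.9,0.9,0.9,0.9]
}}

```text
clock: 56.25
position: [458.2, 303.9, 112.2]
orientation: [-179.9, -0.2, -0.2]
ft_force: [0.3, -0.3, -0.5]
gripper_width: 24.2
```

```bash
cat > lt.py <<'E'
from h import *
s=sensors.state();p=s['position'];print(s['clock'],p,s['orientation'],s['gripper_width']);to((455.8,304.2,104),0)
for n,t in(('top',(455.9,301.4)),('scene',(456.9,304.0))):
    c=optics.camera(n)
    for dz in(4.6,): # brim top = knob centre-14 = tcp+9.4-14
        z=p[2]-dz;a,q=fit(c,p[:2],[(z,52),(z-8,52)] if n=='scene' else [(z,52)],10);print(n,'lid-tub',(a-t).round(1),round(q))
E
python3 lt.py
```

```text
56.25 [458.24605483 303.90145802 112.19919909] [-179.85944671   -0.18006767   -0.23172155] 24.196786487086825
dp [-0.08 -0.01  0.27] rot [-0.14 -0.18 -0.23]
top lid-tub [-1.3 -8.6] 157
scene lid-tub [1.8 0.1] 120
```

Run:
```python
from h import *
p=sensors.state()['position'];z=p[2]-4.6;I=[]
for n,t,cr in(('top',(455.9,301.4),(120,215,210,295)),('scene',(456.9,304.0),(390,195,490,285))):
    c=optics.camera(n);b=np.array([0,-1.1]) if n=='top' else np.array([.5,1.2])
    o=[(t,77,52,(255,0,0)),(p[:2]+b,z,52,(0,255,0)),(p[:2]+b,z-8,52,(0,255,0))]
    for k,oo in enumerate(([],o)):
        overlay(c,oo,'_x.png',cr,4.2);I.append(cv2.resize(cv2.imread('pics/_x.png'),(390,290)))
cv2.imwrite('pics/l1.png',np.vstack([np.hstack(I[:2]),np.hstack(I[2:])]))
```

```text
(no output)
```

View pics/l1.png

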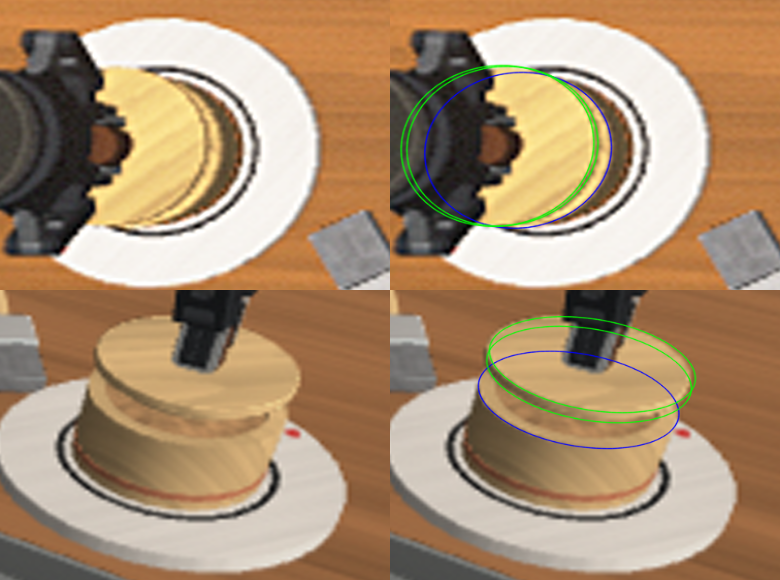

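Emit:
{"name": "play_rows", "arguments": {
  "dp": [
    [-0.09,0.02,0.05],
    [0,0,0.12],
    [0,0,0.1],
    [0,0,0],
    [0,0,0]
  ],
  "delta_rot": [
    [-0.1,-0.2,-0.2],
    [0,0,0],
    [0,0,0],
    [0,0,0],
    [0,0,0]
  ],
  "fingers": [0.9,0.9,0.9,0.9,0.9]
}}

```text
clock: 56.87
position: [455.4, 303.8, 104.3]
orientation: [-179.9, -0.0, 0.0]
ft_force: [0.4, 0.3, -1.1]
gripper_width: 24.0
```

```bash
python3 lt.py
```

```text
56.8667 [455.43226261 303.84015088 104.2758265 ] [-1.79888813e+02 -2.78466444e-02  3.21000514e-02] 24.002861236074008
dp [ 0.01 -0.01  0.01] rot [-0.11 -0.03  0.03]
top lid-tub [-2.3 -7.3] 155
scene lid-tub [-1.3 -0.3] 120
```

Emit:
{"name": "play_rows", "arguments": {
  "dp": [
    [0.01,0.01,0.1],
    [0,0,0.1],
    [0,0,0.06],
    [0,0,0],
    [0,0,0]
  ],
  "delta_rot": [
    [0,0,0],
    [0,0,0],
    [0,0,0],
    [0,0,0],
    [0,0,0]
  ],
  "fingers": [0.9,0.9,0.9,0.9,0.9]
}}

```text
clock: 57.38
position: [456.0, 303.6, 95.8]
orientation: [-179.9, -0.0, 0.0]
ft_force: [-0.1, 0.1, -2.1]
gripper_width: 24.4
```

Emit:
{"name": "play_rows", "arguments": {
  "dp": [
    [0,0,0.06],
    [0,0,0.06]
  ],
  "delta_rot": [
    [0,0,0],
    [0,0,0]
  ],
  "fingers": [0.9,0.9]
}}

```text
clock: 57.55
position: [456.2, 303.7, 93.8]
orientation: [-179.8, -0.0, 0.0]
ft_force: [-3.3, -1.1, 6.9]
gripper_width: 24.4
```

Emit:
{"name": "play_rows", "arguments": {
  "dp": [
    [0,0,0.06],
    [0,0,0.06]
  ],
  "delta_rot": [
    [0,0,0],
    [0,0,0]
  ],
  "fingers": [0.9,0.9]
}}

```text
clock: 57.72
position: [456.2, 303.7, 92.4]
orientation: [-179.8, 0.0, 0.0]
ft_force: [-2.3, -1.6, 6.8]
gripper_width: 24.5
```

Emit:
{"name": "play_rows", "arguments": {
  "dp": [
    [0,0,0.06]
  ],
  "delta_rot": [
    [0,0,0]
  ],
  "fingers": [0.9]
}}

```text
clock: 57.8
position: [456.2, 303.7, 91.9]
orientation: [-179.7, 0.0, 0.0]
ft_force: [-2.0, -0.5, 7.6]
gripper_width: 24.6
```

Emit:
{"name": "play_rows", "arguments": {
  "dp": [
    [0,0,0.07],
    [0,0,0.07]
  ],
  "delta_rot": [
    [0,0,0],
    [0,0,0]
  ],
  "fingers": [0.9,0.9]
}}

```text
clock: 57.97
position: [456.2, 303.7, 90.2]
orientation: [-179.6, 0.1, 0.0]
ft_force: [-2.0, -1.1, 6.8]
gripper_width: 23.9
```

Emit:
{"name": "play_rows", "arguments": {
  "dp": [
    [0,0,0.07]
  ],
  "delta_rot": [
    [0,0,0]
  ],
  "fingers": [0.9]
}}

```text
clock: 58.05
position: [456.2, 303.7, 89.4]
orientation: [-179.6, 0.1, 0.0]
ft_force: [-2.5, -1.3, 7.3]
gripper_width: 24.1
```

Emit:
{"name": "play_rows", "arguments": {
  "dp": [
    [0,0,0.08]
  ],
  "delta_rot": [
    [0,0,0]
  ],
  "fingers": [0.9]
}}

```text
clock: 58.13
position: [456.2, 303.8, 89.2]
orientation: [-179.5, 0.1, 0.0]
ft_force: [-6.1, -3.6, 19.4]
gripper_width: 24.2
```

Emit:
{"name": "play_rows", "arguments": {
  "dp": [
    [0,0,0.1],
    [0,0,0],
    [0,0,0],
    [0,0,0],
    [0,0,0]
  ],
  "delta_rot": [
    [0,0,0],
    [0,0,0],
    [0,0,0],
    [0,0,0],
    [0,0,0]
  ],
  "fingers": [0.9,0.9,0.4,0.4,0.4]
}}

```text
clock: 58.55
position: [457.6, 304.4, 91.4]
orientation: [-179.3, -0.0, 0.0]
ft_force: [0.0, 0.2, 0.3]
gripper_width: 51.4
```

Emit:
{"name": "play_rows", "arguments": {
  "dp": [
    [0,0,0],
    [0,0,-0.2],
    [0,0,-0.5],
    [0,0,-0.8],
    [0,0,-0.9]
  ],
  "delta_rot": [
    [0,0,0],
    [0,0,0],
    [0,0,0],
    [0,0,0],
    [0,0,0]
  ],
  "fingers": [0.4,0.4,0.4,0.4,0.4]
}}

```text
clock: 58.97
position: [452.4, 300.9, 158.5]
orientation: [-179.9, 0.7, 0.0]
ft_force: [1.1, 0.5, -0.3]
gripper_width: 50.8
```

Emit:
{"name": "play_rows", "arguments": {
  "dp": [
    [0,0,-0.9],
    [-0.6,-0.6,-0.5],
    [-0.8,-0.8,0],
    [-0.8,-0.8,0],
    [-0.8,-0.8,0]
  ],
  "delta_rot": [
    [0,0,0],
    [0,0,0],
    [0,0,0],
    [0,0,0],
    [0,0,0]
  ],
  "fingers": [0.4,0.4,0.4,0.4,0.4]
}}

```text
clock: 59.38
position: [374.2, 385.9, 212.5]
orientation: [-179.7, -0.3, -1.4]
ft_force: [-0.2, 0.2, -0.2]
gripper_width: 51.1
```

Emit:
{"name": "play_rows", "arguments": {
  "dp": [
    [-0.8,-0.8,0],
    [-0.8,-0.8,0],
    [-0.8,-0.7,0],
    [-0.5,-0.5,0],
    [0,0,0]
  ],
  "delta_rot": [
    [0,0,0],
    [0,0,0],
    [0,0,0],
    [0,0,0],
    [0,0,0]
  ],
  "fingers": [1,1,1,1,1]
}}

```text
clock: 59.8
position: [276.7, 482.6, 214.4]
orientation: [-179.3, -0.1, -0.7]
ft_force: [-1.5, -0.1, 0.4]
gripper_width: 0.0
```

Run:
```python
from h import *
s=sensors.state();print(s['clock'],s['position'],s['orientation'])
W=dict(top=[(455.7,301.7),(482.9,19.3),(445.7,-329.2)],scene=[(456.5,304.1),(483.7,21.6),(446.4,-327.7)])
for n in W:
    c=optics.camera(n);g=np.minimum(grad(c),250);o=[]
    for w in W[n]:
        a,_=fitw(c,w,4)
        b,q=fit(c,w,[(85,52)],8)
        # foot: visible foot edge (tub r52 at z22) fitted only on the side facing the camera
        cam=np.array(c['xyz'][:2])-a;th=np.arctan2(cam[1],cam[0]);tt=th+np.linspace(-1.2,1.2,50)
        def f(v):
            P=np.array([[world2pix(c,(v[0]+r_*np.cos(t),v[1]+r_*np.sin(t),22)) for t in tt] for r_ in(52,)],np.float32)
            return -cv2.remap(g,P,None,cv2.INTER_LINEAR).mean()
        F=min((f((a[0]+i,a[1]+j)),i,j) for i in np.arange(-3,3.1,.75) for j in np.arange(-3,3.1,.75))
        print(n,'wheel',a.round(1),'lid-wheel',(b-a).round(1),round(q),'foot-wheel',F[1:],round(-F[0]))
    save(c,n+'f.png')
print('blocks');blocks(optics.camera('top'))
a=cv2.imread('pics/topf.png')[215:300,110:450];b=cv2.imread('pics/scenef.png')[125:295,190:480]
a=cv2.resize(a,(780,195));b=cv2.resize(b,(680,399),interpolation=cv2.INTER_CUBIC);b=cv2.copyMakeBorder(b,0,0,0,100,cv2.BORDER_CONSTANT)
cv2.imwrite('pics/final.png',np.vstack([a,b]))
```

```text
59.8 [276.74040115 482.60157999 214.40647016] [-1.79314662e+02 -8.94730538e-02 -6.75463899e-01]
top wheel [455.8 301.8] lid-wheel [ 0.2 -1.7] 184 foot-wheel (np.float64(0.0), np.float64(1.5)) 246
top wheel [483.2  19.4] lid-wheel [-1.9 -1.3] 181 foot-wheel (np.float64(-3.0), np.float64(-1.5)) 224
top wheel [ 445.7 -329.2] lid-wheel [ 0.5 -1. ] 137 foot-wheel (np.float64(2.25), np.float64(3.0)) 197
scene wheel [456.5 304.1] lid-wheel [2.8 0.5] 138 foot-wheel (np.float64(0.75), np.float64(3.0)) 197
scene wheel [483.8  21.6] lid-wheel [3.6 0.9] 131 foot-wheel (np.float64(-2.25), np.float64(3.0)) 174
scene wheel [ 446.5 -327.6] lid-wheel [3.8 2.3] 132 foot-wheel (np.float64(-3.0), np.float64(1.5)) 129
blocks
orange 57 [667.5 276.7] [array([667.4, 278.5]), array([37.1, 14.7]), np.float64(85.1)]
orange 62 [623.6 282.4] [array([623.7, 283.4]), array([37. , 14.6]), np.float64(86.4)]
```

Run:
```python
from h import *
W=dict(top=[(455.7,301.8),(483.1,19.4),(445.7,-329.2)],scene=[(456.5,304.1),(483.8,21.6),(446.5,-327.6)])
rr=np.arange(44,90,.5);tiles=[]
for n in W:
    c=optics.camera(n);hsv=cv2.cvtColor(c['pixels'],cv2.COLOR_RGB2HSV).astype(np.float32);wht=np.clip(hsv[...,2]-hsv[...,1]*1.2,0,255)
    for i,w in enumerate(W[n]):
        d=np.array(c['xyz'][:2])-w;th=np.arctan2(d[1],d[0]);out=[]
        for k in range(-75,76,25):
            prof=[]
            for t in np.radians(np.arange(k-10,k+11,5))+th:
                P=np.array([[world2pix(c,(w[0]+q*np.cos(t),w[1]+q*np.sin(t),22)) for q in rr]],np.float32);prof.append(cv2.remap(wht,P,None,cv2.INTER_LINEAR)[0])
            p=np.mean(prof,0);white=np.median(p[rr>68]);ring=rr[(rr>55)&(rr<62)][np.argmin(p[(rr>55)&(rr<62)])]
            m=(rr<=ring);out.append((int(np.degrees(th))+k,round(float(p[m].sum()*.5/white),1)))
        print(n,i,out)
        u=world2pix(c,(*w,50));x,y=int(u[0]),int(u[1]);h=21 if n=='scene' and i==2 else 30
        tiles.append(cv2.resize(c['pixels'][y-h:y+h,x-h:x+h,::-1],(260,260),interpolation=cv2.INTER_CUBIC))
cv2.imwrite('pics/final.png',np.vstack([np.hstack(tiles[:3]),np.hstack(tiles[3:])]))
```

```text
top 0 [(-168, 5.9), (-143, 5.5), (-118, 5.4), (-93, 5.8), (-68, 5.1), (-43, 5.7), (-18, 6.6)]
top 1 [(-229, 7.5), (-204, 8.0), (-179, 7.9), (-154, 7.4), (-129, 7.8), (-104, 7.6), (-79, 5.6)]
top 2 [(16, 7.2), (41, 7.2), (66, 7.1), (91, 7.2), (116, 6.3), (141, 5.5), (166, 5.7)]
scene 0 [(-68, 4.4), (-43, 4.8), (-18, 5.0), (7, 6.5), (32, 7.7), (57, 7.6), (82, 7.1)]
scene 1 [(-46, 4.5), (-21, 5.2), (4, 6.3), (29, 7.8), (54, 8.8), (79, 8.4), (104, 7.2)]
scene 2 [(-30, 5.7), (-5, 6.2), (20, 6.8), (45, 7.5), (70, 7.9), (95, 7.5), (120, 5.4)]
```

View pics/final.png

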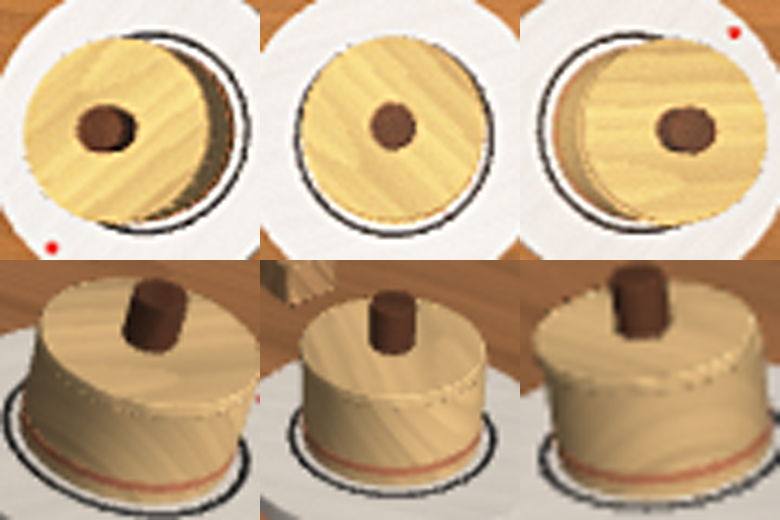

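```bash
python3 -c "
from h import *
c=optics.camera('top')
for w in [(455.7,301.8),(483.1,19.4),(445.7,-329.2)]: print((fit(c,w,[(85,52)],8)[0]-w).round(1))
s=sensors.state();print(s['clock'],s['qvel'].round(2));print(r.sign_off())"
```

```text
[ 0.4 -1.7]
[-1.8 -1.4]
[ 0.9 -0.8]
60.1 [ 0.15 -0.09 -0.27 -0.1  -0.29  0.07 -0.1 ]
the job is handed in; nothing more can be done
None
```

I handed the job in at 60 s of robot time, with all three tubs centred and closed and nothing dropped.

- **Blocks:** only two orange blocks were present, on the middle and right wheels. Both are now in the grey tray, confirmed by the top camera.
- **Centring:** I tapped each tub with shut fingers, pushing from one side only in small steps. Before any lid was set, the cameras put every tub within about 1.7 mm of its wheel centre, most of them under 1 mm.
- **Lids:** I lowered each lid until it met the cork and pressed it. The cork slid at about 7 N, and the force then rose to 19–29 N with the lid no longer moving, which I took as brim on rim. I could not see a gap between brim and rim in the pictures.

**Final checks:** the last pictures show each foot inside its ring with an even-looking white gap. The top camera put the lid centres 1.2, 1.7 and 2.3 mm from the wheel centres.

**Where the checks disagreed:**
- **Lid position:** the slanted camera put all three lids 3–4 mm off, in much the same direction. I read that as a bias in that camera's height estimate.
- **Foot position:** my numerical fit of the foot edges was unreliable and I discarded it. A separate gap reading put the gaps at 4–9 mm around the visible sides, with no consistent lean.
- **Middle tub before lids:** the top camera read about 1.7 mm off and the slanted one under 0.5 mm, so I left it.

I saw no sign of a tub being knocked aside, and I did not touch the other things on the bench.

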